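Weigh the custard cups, load the tray and rack it

TASK

Weigh the lidded custard cups one at a time on the spring scale, each set down in the middle of the pan and let go. Stand every cup of 100 g or more upright in the baking tray and put every lighter one back on the round board to be topped up; when all are sorted, slide the loaded tray, front first, fully home into the lower slot of the steel tray rack, leaving the rolling pin, clay jar and sauce bottle where they are.

Things in the scene. Friction and masses are not known exactly. Their poses are not given: they have to be found in the camera images.
- cup_1: lidded steel custard cup (3 or 4 are there, the rest absent), all alike: closed upright cylinder 58 mm across (lid rim 61 mm), 44 mm high, lid clamped on, with a black cylindrical knob 18 mm across from 44 to 66 mm above the underside; weighs 70 to 140 g, which cannot be seen. Origin: centre of the underside, z up
- cup_2: lidded steel custard cup (3 or 4 are there, the rest absent), all alike: closed upright cylinder 58 mm across (lid rim 61 mm), 44 mm high, lid clamped on, with a black cylindrical knob 18 mm across from 44 to 66 mm above the underside; weighs 70 to 140 g, which cannot be seen. Origin: centre of the underside, z up
- cup_3: lidded steel custard cup (3 or 4 are there, the rest absent), all alike: closed upright cylinder 58 mm across (lid rim 61 mm), 44 mm high, lid clamped on, with a black cylindrical knob 18 mm across from 44 to 66 mm above the underside; weighs 70 to 140 g, which cannot be seen. Origin: centre of the underside, z up
- cup_4: lidded steel custard cup (3 or 4 are there, the rest absent), all alike: closed upright cylinder 58 mm across (lid rim 61 mm), 44 mm high, lid clamped on, with a black cylindrical knob 18 mm across from 44 to 66 mm above the underside; weighs 70 to 140 g, which cannot be seen. Origin: centre of the underside, z up
- cup_5: lidded steel custard cup (3 or 4 are there, the rest absent), all alike: closed upright cylinder 58 mm across (lid rim 61 mm), 44 mm high, lid clamped on, with a black cylindrical knob 18 mm across from 44 to 66 mm above the underside; weighs 70 to 140 g, which cannot be seen. Origin: centre of the underside, z up
- tray: aluminium baking tray, 200 mm along its x, 170 mm along its y, 200 g, base 3 mm thick, rim walls 3 mm thick and 18 mm high. Origin: centre of the underside; +x points to the end that goes into the rack first; the black bar handle is at the -x end. It stands on the counter and can be dragged over it
- tray_handle (a point): middle of the tray's bar handle: a round bar 10 mm thick and 100 mm long, parallel to the tray's y, 45 mm behind the tray's end wall (145 mm behind the tray's origin) and 30 mm above the tray's underside; two arms at its ends join it to the end wall, the space between bar and wall is open for a finger
- scale: green two-faced spring dial scale, fixed, base 150 x 130 mm, 122 mm high under the pan. Origin: centre of its base, z up; the white dials look along its -x and +x, leaning back 20 degrees
- scale_pan: the scale's round steel pan, flat inside over 136 mm, with a rim 11 mm high and 3 mm thick, 143 mm across. Origin: centre of the pan's upper surface, 150 mm above the counter when empty; it sinks 2.45 mm for each 100 g on its spring (400 N/m), at most 25 mm
- scale_pointer (a joint): angle of the pointers on both dials (rad): 0 empty (pointing up), turning clockwise as seen on either dial by 0.6 rad for each 100 g on the pan. Black ticks every 100 g; the long red mark is at 100 g (0.6 rad)
- board: round plastic chopping board, 260 mm across and 12 mm thick, white with a green face, fixed; the cups stand on it at the start. Origin: centre of its underside
- rack: steel two-tier tray rack, fixed, 190 mm deep, 212 mm wide, 175 mm high. Origin at counter level under rack_home; +x is the push-in direction, the mouth 85 mm before the origin, its flared guides reach 115 mm before it. Lower slot: ledges 3 mm high with 30 mm ramps at the mouth, side walls 176 mm apart (tray 170), a lip 29 mm above the counter. The upper slot (110 mm up) stays empty
- rack_home (a point): on the rack, 3 mm above the counter: where the tray's origin lies when the tray is fully home in the lower slot (the stop lies 4 mm further on); axes as the rack's. The tray's handle end wall then stands 15 mm out of the mouth
- rolling_pin: wooden rolling pin lying on the counter, 44 mm thick, 300 mm long over its handles. Origin: middle, at counter level. A bystander: leave it where it is.
- clay_jar: lidded clay jar, 130 mm across, 163 mm high. Origin: centre of the underside. A bystander: leave it where it is.
- sauce_bottle: amber glass sauce bottle, 64 mm across, 200 mm high. Origin: centre of the underside. A bystander: leave it where it is.
Mind the look-alikes: they are no part of the job. What is shaped like the cup_4 but green is not meant.

How it is judged:
By the outcome, as a careful person would: the job done as asked, in the order asked, and still so for the second after the job is handed in, with the robot touching nothing.
Of cup_2, cup_3, cup_4, cup_5 only 2 to 3 are there at a start; the rules pass over those that are not, and their reading is None.
At some moment in a run one of cup_1, cup_2, cup_3, cup_4, cup_5, tray may be knocked a few centimetres aside while the robot is not near it.
It also fails if it takes over 210 s, if anything falls off the work surface, if the arm or the gripper's body presses on something with over 40 N, if the wrist force passes 120 N, or if a joint passes its speed limit or range.

ROBOT

A 6-joint arm with a two-finger parallel gripper is mounted at the origin on the work surface. World frame = base frame: x ahead of the robot, y to its left, z up, the work surface at z = 0. Lengths are in mm, angles in rad, forces in N, time in s.
With the tool pointing down it reaches from about 350 to 975 mm from the base axis. Payload 7.1 kg.
Tool frame: the origin (TCP) lies midway between the tips of the shut fingers; the grasp point (between the pads) lies 19 mm behind it; z points along the fingers, y is the line along which they close (so a half turn about z gives the same grasp; the last joint's range is limited). The gripper opens to 88 mm and grips with 3 to 60 N. Pads are 20 mm wide; open, the fingers measure 115 mm over their backs; the gripper's body (75 mm by 178 mm) begins 61 mm behind the grasp point.
Start: joints at [-1.272, 0.423, 1.63, -0, 1.089, -0.019], TCP at [195.316, -593.68, 222.675] pointing down, gripper open.
Joint ranges: [-3, 3], [-0.9, 2.11], [0.09, 2.58], [-1.31, 4.45], [0.11, 2.69], [-2.54, 2.54]. Speed limits (rad/s): [2.39, 2.39, 3.01, 3.14, 3.14, 3.14].

INTERFACE

Orientations are given as a rotation vector (axis times angle).
In Python, from cell import manip gives the robot as it stands.
- The arm moves only by the tool play_rows, never from a script. Its argument "targets" is a list of rows, each an object with "slide": the shift along the tool's x, y, z in mm, a list of three; "yaw": the turn about the tool's z in rad; "fingers": the opening, from 0 (shut) to 1 (fully open). In form: [{"slide": [dx, dy, dz], "yaw": yaw, "fingers": fingers}, ...]. A call has 1 to 5 rows; each row is the pose to reach, as a shift and turn from the pose commanded when the call began, along the tool's axes at that moment; what a row does not reach only later rows make up. A row lasts 1/8 s, in which the tool goes at most 62.5 mm and 10.7 degrees, less where a joint would pass 70% of its speed; a pose out of reach is approached as far as the arm can. A call with a gripper value outside its range is refused whole. The fingers move at their own pace and stop on an object; "grip_force" is the grip in N (left out, the last holds). Time passes only in rows, so rows that repeat a pose let the fingers close. It gives the time, the measured TCP pose, the force, the opening and the grip force at its end, in the units of the state.
- manip.get_obs(): the state, without advancing time (a new reading comes with each control period).
- manip.get_image(name): name is "scene" or "side" or "wrist"; returns (picture, depth): 400x640x3 uint8, red, green, blue; 400x640 float32, mm along the optical axis (not along the pixel's ray), 0 where there is no reading.
- manip.camera_model(name): a dict with "fx", "fy", "cx", "cy" (pixels), "pose" (4x4, takes a point from camera to world coordinates). Camera axes: x right, y up, looking along -z (the intrinsics and any distortion apply to the point x, -y, -z); pixel columns grow to the right and rows downward; lengths in mm; the calibration is good to about 2 mm. A picture is of the moment at which its call begins: read the wrist's pose just before it. camera_model takes no time and is no camera call; for the wrist camera it gives the pose at the moment of the call.
- manip.finish_job(): hands the job in; it is judged then, once.
Trained networks look in the newest picture that a camera, given by its name, has taken for a name from the list of things; names that differ only in an ending like _2 or _b are one class to them, and where a whole thing is asked for, a point or a joint stands for the part that bears it (a point fixed in the world has none). Each returns a list of dicts, best first, with "conf" (0 to 1); they miss things now and then, are a little off and sometimes report something else, mostly with a low value. They report only what shows in the picture. A call takes as long as a camera call. They do not tell look-alikes from the thing itself.
- manip.recognise(camera, target): "at" ([x, y, z] in mm, in world coordinates, good to about 4 mm: the middle of the surface that is visible of it).
- manip.pinpoint(camera, target): "at" ([x, y, z] in mm, in world coordinates, good to about 4 mm: a listed point, or the origin of a listed thing).
The state is a dict: "time": time; "joint_pos": joint angles; "qvel": joint speeds; "joint_efforts": joint torques, N m; "eef_pos": TCP position; "orientation": TCP orientation; "wrist_force": force on the tool from outside, world axes, zero at the start; "ft_torque": the same for the moment, N m; "finger_gap": finger opening in mm; "finger_force": force on a finger pad.
Only numpy, scipy, OpenCV 4.12 (cv2) and the standard library are available. Lean on these libraries where they do the work, as an engineer would, in place of code of your own. Each camera call takes 0.05 s, during which the arm holds its last target. There are 200 camera calls.

## Working session

There is one attempt and no reset: what is moved stays moved. The work goes in short steps, Python scripts to look and compute and a tool call to move; the robot and the scene stay as the last step left them, time stands still between calls to the robot, and variables do not carry over. Pictures are saved under pics/ and viewed, at most 14 in all, crops included, and the job is handed in when it is done.

Besides the shell and the picture viewer there is one more tool, called after "Call:" by a JSON object that holds its "name" and its "arguments". play_rows: Moves the arm, as the interface text tells. Its arguments: {"type":"object","properties":{"targets":{"type":"array"},"grip_force":{"type":"number"}},"required":["targets"]}

```bash
mkdir -p pics; ls; cat > h.py <<'E'
from cell import manip
import numpy as np, cv2
from scipy.spatial.transform import Rotation as R
def shot(cam, name=None, crop=None, scale=1):
    m=manip.camera_model(cam); im,d=manip.get_image(cam)
    if name:
        p=im if crop is None else im[crop[1]:crop[3],crop[0]:crop[2]]
        if scale!=1: p=cv2.resize(p,None,fx=scale,fy=scale,interpolation=cv2.INTER_CUBIC)
        cv2.imwrite('pics/'+name+'.png',p[:,:,::-1])
    return im,d,m
def p2w(m,u,v,z):
    c=np.array([(u-m['cx'])/m['fx']*z,-(v-m['cy'])/m['fy']*z,-z,1.0])
    return (np.array(m['pose'])@c)[:3]
def tool(p, yaw=None):
    """slide from current pose to world p"""
    o=manip.get_obs(); r=R.from_rotvec(o['orientation'])
    return r.inv().apply(np.array(p)-o['eef_pos'])
E
python3 - <<'E'
from h import *
for c in ['scene','side','wrist']:
    im,d,m=shot(c,c+'0')
    print(c,{k:(np.round(v,3).tolist()) for k,v in m.items()})
    for t in ['cup_1','tray','tray_handle','scale','scale_pan','board','rack','rack_home','rolling_pin','clay_jar','sauce_bottle']:
        if c=='wrist' and t not in('cup_1','tray'): continue
        print(t,[(np.round(x['at']).tolist(),round(x['conf'],2)) for x in manip.pinpoint(c,t)])
print(manip.get_obs())
E
```

```text
pics
scene {'fx': 475.391, 'fy': 475.391, 'cx': 330.668, 'cy': 197.166, 'pose': [[0.395, -0.666, 0.633, 1452.102], [0.918, 0.29, -0.269, -477.682], [-0.004, 0.687, 0.726, 1076.866], [0.0, 0.0, 0.0, 1.0]]}
cup_1 [([470.0, -269.0, 8.0], 0.72), ([424.0, -578.0, 1.0], 0.69), ([549.0, -362.0, 16.0], 0.65), ([540.0, -278.0, 14.0], 0.6)]
tray [([438.0, 8.0, 1.0], 0.59), ([550.0, -363.0, 13.0], 0.43)]
tray_handle []
scale [([672.0, -155.0, 4.0], 0.69)]
scale_pan [([485.0, 359.0, -1.0], 0.26)]
board [([426.0, -329.0, 12.0], 0.68), ([493.0, -321.0, -3.0], 0.59)]
rack [([485.0, 355.0, 4.0], 0.66)]
rack_home [([487.0, 355.0, 2.0], 0.66)]
rolling_pin [([757.0, 127.0, -2.0], 0.88)]
clay_jar []
sauce_bottle [([740.0, -293.0, -2.0], 0.63)]
side {'fx': 458.485, 'fy': 458.485, 'cx': 312.59, 'cy': 187.292, 'pose': [[-0.785, 0.439, -0.438, -75.741], [-0.62, -0.543, 0.566, 750.6], [0.011, 0.716, 0.698, 1193.926], [0.0, 0.0, 0.0, 1.0]]}
cup_1 [([427.0, -331.0, 12.0], 0.82), ([471.0, -269.0, 12.0], 0.71), ([553.0, -361.0, 10.0], 0.63), ([422.0, -583.0, -0.0], 0.61), ([543.0, -278.0, 15.0], 0.5)]
tray [([44
[... 587 characters left out ...]
5, 'joint_pos': array([-1.27200677e+00,  4.23129022e-01,  1.62989260e+00, -4.20989556e-06,
        1.08861492e+00, -1.90105343e-02]), 'qvel': array([ 0.00013521,  0.00050588, -0.00118619, -0.00067958, -0.0019209 ,
       -0.00023959]), 'joint_efforts': array([-1.32580743e-03, -5.44582593e+01, -2.74046999e+01,  6.43001636e-02,
        1.69204379e-02, -2.39340733e-05]), 'eef_pos': array([ 195.30997223, -593.6794459 ,  222.65983914]), 'orientation': array([-3.10197176e+00, -4.97097369e-01,  1.54151259e-05]), 'wrist_force': array([ 0.41285623, -0.43160371, -0.39611809]), 'ft_torque': array([-2.11796083e-05,  4.53603276e-02, -1.90300871e-04]), 'finger_force': 0.0, 'finger_gap': 87.74064237953898}
```

View pics/scene0.png

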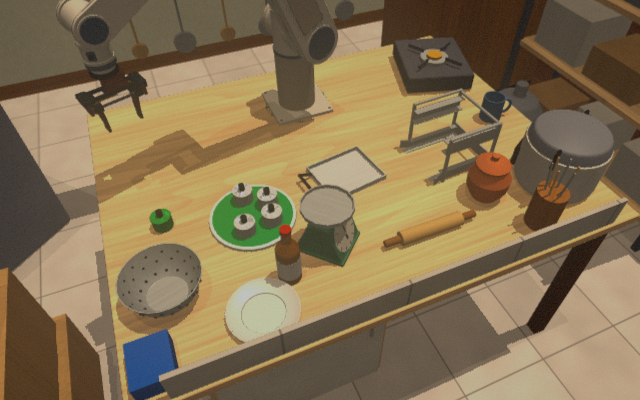

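View pics/side0.png

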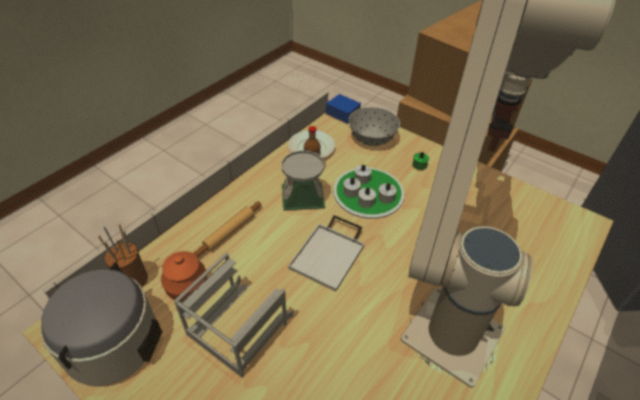

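The scene shows a green board (centre ≈ px (253,215)) carrying four steel cups at (242,192), (267,194), (243,225) and (271,212). The green look-alike is at (161,218), the tray at (345,172), the scale pan at (328,205) with a dial at (345,235), the rack at (450,135) and the bottle at (288,255). The side view agrees.

Next I measure with depth from both views.

```bash
cat >> h.py <<'E'
def cloud(cam):
    im,d,m=shot(cam); v,u=np.nonzero(d>0); z=d[v,u]
    P=np.stack([(u-m['cx'])/m['fx']*z,-(v-m['cy'])/m['fy']*z,-z],1)
    T=np.array(m['pose']); return P@T[:3,:3].T+T[:3,3], im[v,u].astype(int)
E
python3 - <<'E'
from h import *
for c in ['scene','side']:
    P,C=cloud(c); np.savez(f'pics/{c}.npz',P=P,C=C)
    print(c)
    for x,y in [(427,-331),(470,-269),(552,-362),(541,-278)]:
        r=np.hypot(P[:,0]-x,P[:,1]-y); k=(r<25)&(P[:,2]>68)&(P[:,2]<95); l=(r<32)&(abs(P[:,2]-56)<5)
        b=(r>45)&(r<60)
        print('cup',P[k].mean(0).round(1),k.sum(),np.percentile(P[k,2],[50,90]).round(1),'lid',((P[l].min(0)+P[l].max(0))/2).round(1),l.sum(),'board z',np.median(P[b,2]).round(1))
    r=np.hypot(P[:,0]-670,P[:,1]+155); k=(r<100)&(P[:,2]>140)&(P[:,2]<175)
    Q=P[k]; (cx,cy),rad=cv2.minEnclosingCircle(Q[:,:2].astype(np.float32)); f=np.hypot(Q[:,0]-cx,Q[:,1]-cy)<50
    print('pan',cx,cy,rad,np.median(Q[f,2]),np.percentile(Q[:,2],98))
    k=(abs(P[:,0]-440)<130)&(abs(P[:,1]-0)<190)&(P[:,2]>12)&(P[:,2]<45)&(P[:,1]>-180)
    Q=P[k]; wall=Q[(Q[:,2]<26)&(Q[:,1]>-95)]
    print('tray rect',cv2.minAreaRect(wall[:,:2].astype(np.float32)),np.percentile(wall[:,2],95))
    h=Q[(Q[:,2]>24)&(Q[:,1]<-110)&(np.abs(Q[:,0]-455)<70)]
    if len(h): print('handle',h.mean(0).round(1),len(h),h.min(0).round(),h.max(0).round())
    k=(abs(P[:,0]-485)<150)&(abs(P[:,1]-350)<150)&(P[:,2]>150)&(P[:,2]<190)
    Q=P[k]; print('rack top',cv2.minAreaRect(Q[:,:2].astype(np.float32)),np.median(Q[:,2]))
E
```

```text
scene
cup [ 429.5 -333.2   75.3] 31 [76.2 78. ] lid [ 429.1 -333.    56. ] 193 board z 11.8
cup [ 474.5 -269.9   75.1] 32 [75.4 77.9] lid [ 472.1 -269.1   55.9] 191 board z 12.7
cup [ 553.  -362.1   75.6] 31 [76.3 78.9] lid [ 552.5 -361.6   56. ] 233 board z 11.5
cup [ 545.3 -277.9   75.4] 32 [76.3 78.7] lid [ 542.1 -278.5   55.7] 215 board z 12.7
pan 671.4526977539062 -157.26608276367188 75.7270736694336 148.99557316894982 161.1440411656266
tray rect ((440.53094482421875, 6.7537994384765625), (180.10707092285156, 202.1709747314453), 9.531023025512695) 20.701006165585614
handle [ 441.4 -139.1   31.6] 68 [ 408. -149.   24.] [ 484. -122.   40.]
rack top ((487.2061462402344, 364.9414367675781), (216.29637145996094, 200.49758911132812), 3.109679698944092) 166.58221940274325
side
cup [ 424.2 -327.4   74.7] 23 [75.2 79.4] lid [ 426.4 -331.3   56. ] 131 board z 12.5
cup [ 469.3 -264.3   75. ] 21 [75.5 78.2] lid [ 470.1 -265.6   56.1] 126 board z 15.3
cup [ 548.9 -356.5   75.9] 19 [76.4 80.9] lid [ 549.9 -360.1   55.8] 104 board z 12.1
cup [ 539.3 -271.9   76.4] 23 [78.  80.6] lid [ 541.7 -275.5   56.3] 108 board z 14.1
pan 670.89306640625 -154.35096740722656 77.4627685546875 149.77178225424495 162.44604016776418
tray rect ((438.1205749511719, 5.6348114013671875), (172.0731964111328, 213.95782470703125), 9.028397560119629) 22.32678316520986
handle [ 454.9 -130.4   32. ] 115 [ 403. -143.   24.] [ 511. -111.   40.]
rack top ((483.4718322753906, 367.59100341796875), (211.2560577392578, 194.44252014160156), 2.9666101932525635) 166.66722402580592
```

```bash
python3 - <<'E'
from h import *
for c in ['scene','side']:
    D=np.load(f'pics/{c}.npz'); P,C=D['P'],D['C']
    r=np.hypot(P[:,0]-671,P[:,1]+156); k=(r<110)&(P[:,2]>25)&(P[:,2]<135)
    Q,K=P[k],C[k]; w=(K.min(1)>110)&(K.max(1)-K.min(1)<45); W=Q[w]
    print(c,k.sum(),w.sum(),W.mean(0).round(1) if w.any() else '')
    if w.sum()>20:
        W=W[np.linalg.norm(W-np.median(W,0),axis=1)<45]
        U,S,V=np.linalg.svd(W-W.mean(0)); print(S.round(1),V[2].round(3),W.mean(0),len(W))
    g=Q[~w]; print('base rect',cv2.minAreaRect(Q[Q[:,2]<60][:,:2].astype(np.float32)))
E
```

```text
scene 1375 0 
base rect ((673.7572021484375, -154.33778381347656), (129.90029907226562, 130.02845764160156), 43.19292449951172)
side 901 0 
base rect ((665.4547119140625, -149.58204650878906), (133.6203155517578, 124.72805786132812), 40.945858001708984)
```

```bash
python3 - <<'E'
import cv2
i=cv2.imread('pics/scene0.png')[170:270,280:400]; j=cv2.imread('pics/wrist0.png')
a=cv2.resize(i,(480,400),interpolation=cv2.INTER_CUBIC); b=cv2.resize(j,(320,200))
import numpy as np
o=np.zeros((400,800,3),np.uint8); o[:,:480]=a; o[:200,480:]=b; cv2.imwrite('pics/mix1.png',o)
E
```

```text
(no output)
```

View pics/mix1.png

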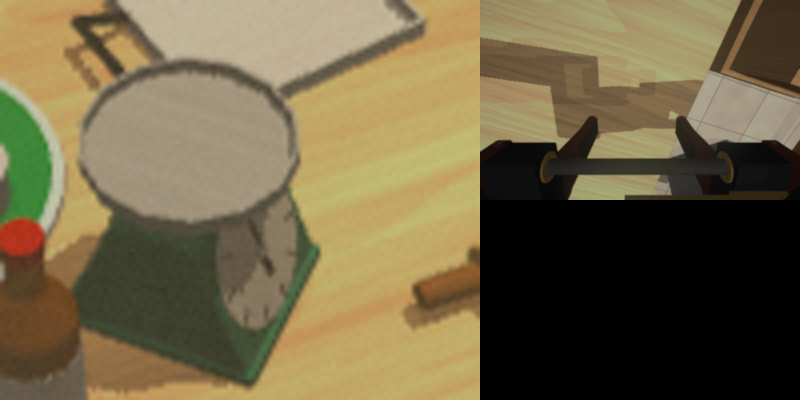

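```bash
python3 - <<'E'
from h import *
m=manip.camera_model('scene'); T=np.array(m['pose'])
def g(u,v,z=0):
    r=T[:3,:3]@np.array([(u-m['cx'])/m['fx'],-(v-m['cy'])/m['fy'],-1]); t=(z-T[2,3])/r[2]; return T[:3,3]+t*r
a,b,c=g(342.5,265,8),g(359.5,232.5,8),g(297.5,247.5,8)
print(a.round(),b.round(),c.round(),np.linalg.norm(a-b),np.linalg.norm(a-c)); e=b-a; print(np.degrees(np.arctan2(e[1],e[0])), np.degrees(np.arctan2(*(a-c)[1::-1])))
print(np.linalg.norm(np.array([manip.get_obs()['eef_pos'][:2]])))
for p in [(428,-332),(471.5,-268),(551,-361),(542,-277),(671,-156),(439,6)]: print(p,tool([*p,223]).round(1))
E
```

```text
[ 768. -152.    8.] [684. -60.   8.] [ 663. -244.    8.] 124.81839455944876 139.27414250941624
132.5364622583541 41.140990781623955
624.9548118779585
(428, -332) [ 3.028e+02 -1.758e+02 -3.000e-01]
(471.5, -268) [ 3.641e+02 -2.230e+02 -3.000e-01]
(551, -361) [ 4.106e+02 -1.099e+02 -3.000e-01]
(542, -277) [ 4.283e+02 -1.925e+02 -3.000e-01]
(671, -156) [ 5.886e+02 -2.671e+02 -3.000e-01]
(439, 6) [ 4.189e+02 -4.935e+02 -3.000e-01]
```

```bash
cat >> h.py <<'E'
def plan(wps):
    """wps: (x,y,z,toolx_deg); prints slide/yaw for successive calls and rows needed"""
    o=manip.get_obs(); r=R.from_rotvec(o['orientation']); p=np.array(o['eef_pos'])
    x=r.as_matrix()[:,0]; a=np.degrees(np.arctan2(x[1],x[0]))
    print('now',p.round(1),'toolx',round(a,1),'q',o['joint_pos'].round(2),'t',round(o['time'],2))
    for w in wps:
        n=np.array(w[:3],float); b=a if len(w)<4 or w[3] is None else w[3]
        c,s=np.cos(np.radians(a)),np.sin(np.radians(a)); d=n-p
        sl=[c*d[0]+s*d[1], s*d[0]-c*d[1], -d[2]]; yaw=-np.radians((b-a+180)%360-180)
        print(w,'slide',np.round(sl,1).tolist(),'yaw',round(yaw,3),'rows>',round(max(np.linalg.norm(d)/62.5,abs(yaw)/.187),1))
        p,a=n,b
def cups(*cams):
    for c in cams or ('scene','side'):
        manip.get_image(c)
        print(c,[(np.round(x['at']).tolist(),round(x['conf'],2)) for x in manip.pinpoint(c,'cup_1')])
def dial(name,crop=(340,0,640,260),s=2):
    return shot('wrist',name,crop,s)
E
python3 -c "
from h import *
plan([(350,-450,230,70),(520,-300,200,120),(542,-277,150,132),(542,-277,60,132),(542,-277,260),(671,-156,250),(671,-156,199),(671,-156,270),(575,-345,150)])"
```

```text
now [ 195.3 -593.7  222.7] toolx 18.2 q [-1.27  0.42  1.63  0.    1.09 -0.02] t 1.45
(350, -450, 230, 70) slide [191.8, -88.1, -7.3] yaw -0.904 rows> 4.8
(520, -300, 200, 120) slide [199.1, 108.4, 30.0] yaw -0.873 rows> 4.7
(542, -277, 150, 132) slide [8.9, 30.6, 50.0] yaw -0.209 rows> 1.1
(542, -277, 60, 132) slide [0.0, 0.0, 90.0] yaw -0.0 rows> 1.4
(542, -277, 260) slide [0.0, 0.0, -200.0] yaw -0.0 rows> 3.2
(671, -156, 250) slide [3.6, 176.8, 10.0] yaw -0.0 rows> 2.8
(671, -156, 199) slide [0.0, 0.0, 51.0] yaw -0.0 rows> 0.8
(671, -156, 270) slide [0.0, 0.0, -71.0] yaw -0.0 rows> 1.1
(575, -345, 150) slide [-76.2, -197.8, 120.0] yaw -0.0 rows> 3.9
```

Call:
{"name": "play_rows", "arguments": {"targets": [{"slide": [40,-18,-2],"yaw": -0.18,"fingers": 0.5},{"slide": [90,-40,-4],"yaw": -0.36,"fingers": 0.5},{"slide": [140,-64,-6],"yaw": -0.54,"fingers": 0.5},{"slide": [192,-88,-7],"yaw": -0.72,"fingers": 0.5},{"slide": [192,-88,-7],"yaw": -0.9,"fingers": 0.5}], "grip_force": 15}}

```text
time: 2.08
eef_pos: [352.7, -447.6, 229.9]
orientation: [2.568, 1.81, 0.001]
wrist_force: [-1.2, 0.3, -0.7]
finger_gap: 44.1
finger_force: 0.0
```

```bash
python3 -c "
from h import *
plan([(560,-345,200,120),(575,-345,160,132)])"
```

```text
now [ 352.7 -447.6  229.9] toolx 70.4 q [-0.92  0.33  1.75  0.    1.06 -0.58] t 2.08
(560, -345, 200, 120) slide [166.2, 160.8, 29.9] yaw -0.866 rows> 4.6
(575, -345, 160, 132) slide [-7.5, 13.0, 40.0] yaw -0.209 rows> 1.1
```

Call:
{"name": "play_rows", "arguments": {"targets": [{"slide": [40,40,10],"yaw": -0.18,"fingers": 0.5},{"slide": [80,80,20],"yaw": -0.36,"fingers": 0.5},{"slide": [120,120,30],"yaw": -0.54,"fingers": 0.5},{"slide": [166,161,30],"yaw": -0.71,"fingers": 0.5},{"slide": [166,161,30],"yaw": -0.87,"fingers": 0.5}]}}

```text
time: 2.7
eef_pos: [562.2, -347.6, 199.3]
orientation: [1.566, 2.722, 0.001]
wrist_force: [0.7, -0.7, -1.0]
finger_gap: 44.2
finger_force: 0.0
```

Call:
{"name": "play_rows", "arguments": {"targets": [{"slide": [-7,13,40],"yaw": -0.18,"fingers": 0.5},{"slide": [-7,13,40],"yaw": -0.21,"fingers": 0.5},{"slide": [-7,13,40],"yaw": -0.21,"fingers": 0.5}]}}

```text
time: 3.08
eef_pos: [573.3, -349.9, 160.3]
orientation: [1.29, 2.864, -0.0]
wrist_force: [-0.2, 0.5, 0.9]
finger_gap: 43.8
finger_force: 0.0
```

```bash
python3 -c "
from h import *
im,d,m=shot('wrist','w1'); print(np.array(m['pose']).round(3))
print([(np.round(x['at']).tolist(),round(x['conf'],2)) for x in manip.pinpoint('wrist','cup_1')])
plan([(542,-277,160),(542,-277,60),(542,-277,230)])"
```

```text
[[ 7.49000e-01 -6.31000e-01 -2.01000e-01  5.19545e+02]
 [ 6.63000e-01  7.14000e-01  2.26000e-01 -2.87705e+02]
 [ 1.00000e-03 -3.02000e-01  9.53000e-01  3.21488e+02]
 [ 0.00000e+00  0.00000e+00  0.00000e+00  1.00000e+00]]
[([543.0, -273.0, 9.0], 0.94), ([553.0, -358.0, 15.0], 0.71), ([427.0, -332.0, 15.0], 0.7), ([471.0, -270.0, 12.0], 0.66), ([421.0, -577.0, -4.0], 0.66)]
now [ 573.6 -350.3  161.2] toolx 131.5 q [-0.57  0.56  1.56 -0.    1.02 -1.29] t 3.17
(542, -277, 160) slide [75.9, 24.9, 1.2] yaw -0.0 rows> 1.3
(542, -277, 60) slide [0.0, 0.0, 100.0] yaw -0.0 rows> 1.6
(542, -277, 230) slide [0.0, 0.0, -170.0] yaw -0.0 rows> 2.7
```

View pics/w1.png

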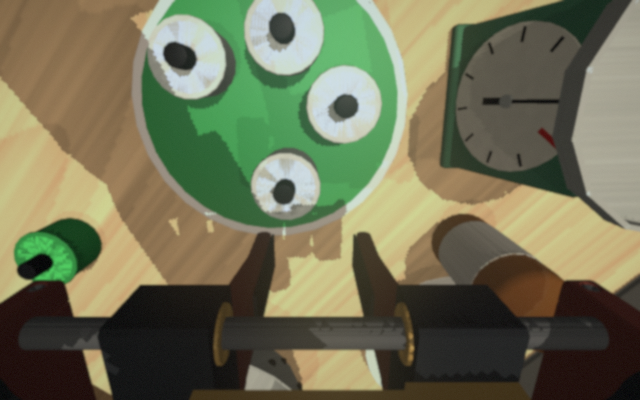

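The wrist view shows four cups on the board with knobs at (282,28), (180,57), (346,105) and (286,190). The near dial is at (510,98), with its pointer at zero (pointing right) and the red mark at (548,140). The bottle is at (480,260).

This spot works for reading the dial.

```bash
cat >> h.py <<'E'
def knobs(cam,pts,z0=12):
    P,C=cloud(cam)
    for x,y in pts:
        r=np.hypot(P[:,0]-x,P[:,1]-y); k=(r<25)&(abs(P[:,2]-z0-65)<8)
        t=(r<25)&(P[:,2]>z0+60)
        Q=P[k]
        if len(Q)<5: print((x,y),'no knob'); continue
        zt=np.median(P[t,2]); top=Q[abs(Q[:,2]-z0-66)<4]
        l=(r<36)&(abs(P[:,2]-z0-44)<4)
        print((x,y),'knob',((top.min(0)+top.max(0))/2).round(1) if len(top) else '', 'mean',Q.mean(0).round(1),'lid',((P[l].min(0)+P[l].max(0))/2).round(1), (P[l].max(0)-P[l].min(0)).round(), 'z98',np.percentile(P[k,2],90).round(1))
E
python3 -c "
from h import *
knobs('wrist',[(428,-332),(471.5,-268),(551,-361),(542,-277)])"
```

```text
(428, -332) knob [ 428.3 -331.7   76.6] mean [ 429.1 -331.1   76.1] lid [ 427.9 -331.6   56. ] [61. 60.  8.] z98 77.8
(471.5, -268) knob [ 472.8 -268.    76.8] mean [ 473.3 -268.1   76.4] lid [ 472.9 -268.1   56.1] [60. 60.  8.] z98 77.8
(551, -361) knob [ 551.8 -360.2   76.5] mean [ 551.4 -359.4   76.4] lid [ 551.8 -360.3   56. ] [60. 60.  8.] z98 77.8
(542, -277) knob [ 543.1 -276.7   76.7] mean [ 542.9 -276.8   76.8] lid [ 543.4 -276.9   54.9] [60. 60.  6.] z98 77.8
```

Call:
{"name": "play_rows", "arguments": {"targets": [{"slide": [50,17,0],"yaw": 0,"fingers": 0.5},{"slide": [75,26,20],"yaw": 0,"fingers": 0.5},{"slide": [75,26,60],"yaw": 0,"fingers": 0.5},{"slide": [75,26,100],"yaw": 0,"fingers": 0.5},{"slide": [75,26,100],"yaw": 0,"fingers": 0.5}]}}

```text
time: 3.85
eef_pos: [542.4, -276.3, 59.0]
orientation: [-1.288, -2.864, -0.0]
wrist_force: [-0.5, 1.2, 0.3]
finger_gap: 44.1
finger_force: 0.0
```

Call:
{"name": "play_rows", "arguments": {"targets": [{"slide": [0,0,0],"yaw": 0,"fingers": 0.5},{"slide": [0,0,0],"yaw": 0,"fingers": 0},{"slide": [0,0,0],"yaw": 0,"fingers": 0},{"slide": [0,0,0],"yaw": 0,"fingers": 0},{"slide": [0,0,0],"yaw": 0,"fingers": 0}], "grip_force": 15}}

```text
time: 4.47
eef_pos: [543.1, -276.5, 60.0]
orientation: [1.286, 2.866, -0.0]
wrist_force: [-1.2, -0.8, 3.2]
finger_gap: 17.8
finger_force: 15.0
```

Call:
{"name": "play_rows", "arguments": {"targets": [{"slide": [0,0,-40],"yaw": 0,"fingers": 0},{"slide": [0,0,-90],"yaw": 0,"fingers": 0},{"slide": [0,0,-140],"yaw": 0,"fingers": 0},{"slide": [0,0,-180],"yaw": 0,"fingers": 0},{"slide": [0,0,-180],"yaw": 0,"fingers": 0}]}}

```text
time: 5.1
eef_pos: [544.7, -277.1, 243.1]
orientation: [1.284, 2.86, -0.001]
wrist_force: [-0.0, 0.5, -1.8]
finger_gap: 17.7
finger_force: 14.9
```

```bash
python3 -c "
from h import *
o=manip.get_obs(); print(o['wrist_force'],o['finger_gap'],o['finger_force'])
plan([(671,-156,250),(671,-156,199),(671,-156,270),(575,-345,160)])"
```

```text
[-0.03583184  0.52776837 -1.84435162] 17.685603757270822 14.9398934841156
now [ 544.7 -277.1  243.1] toolx 131.7 q [-0.49  0.38  1.65  0.    1.11 -1.22] t 5.1
(671, -156, 250) slide [6.5, 174.9, -6.9] yaw -0.0 rows> 2.8
(671, -156, 199) slide [0.0, 0.0, 51.0] yaw -0.0 rows> 0.8
(671, -156, 270) slide [0.0, 0.0, -71.0] yaw -0.0 rows> 1.1
(575, -345, 160) slide [-77.4, -197.3, 110.0] yaw -0.0 rows> 3.8
```

Call:
{"name": "play_rows", "arguments": {"targets": [{"slide": [2,50,-8],"yaw": 0,"fingers": 0},{"slide": [4,105,-8],"yaw": 0,"fingers": 0},{"slide": [6,155,-8],"yaw": 0,"fingers": 0},{"slide": [7,176,-8],"yaw": 0,"fingers": 0},{"slide": [7,176,-8],"yaw": 0,"fingers": 0}]}}

```text
time: 5.72
eef_pos: [669.5, -153.3, 245.8]
orientation: [-1.283, -2.865, 0.001]
wrist_force: [0.1, -0.2, -0.8]
finger_gap: 17.6
finger_force: 14.9
```

```bash
python3 -c "
from h import *
plan([(671,-156,199),(671,-156,270)])
print([(np.round(x['at'],1).tolist(),round(x['conf'],2)) for x in (manip.get_image('side'),manip.pinpoint('side','scale_pan'))[1]])
plan([(671,-156,199)])
"
```

```text
now [ 669.5 -153.3  245.8] toolx 131.8 q [-0.24  0.49  1.46 -0.    1.19 -0.97] t 5.72
(671, -156, 199) slide [-3.0, -0.7, 46.8] yaw -0.0 rows> 0.8
(671, -156, 270) slide [0.0, 0.0, -71.0] yaw -0.0 rows> 1.1
[([672.9, -156.1, 148.4], 0.81)]
now [ 668.6 -154.9  246.6] toolx 131.6 q [-0.24  0.49  1.46 -0.    1.19 -0.97] t 5.83
(671, -156, 199) slide [-2.4, 1.1, 47.6] yaw -0.0 rows> 0.8
```

Call:
{"name": "play_rows", "arguments": {"targets": [{"slide": [-2,1,20],"yaw": 0,"fingers": 0},{"slide": [-2,1,38],"yaw": 0,"fingers": 0},{"slide": [-2,1,48],"yaw": 0,"fingers": 0},{"slide": [-2,1,48],"yaw": 0,"fingers": 0},{"slide": [-2,1,48],"yaw": 0,"fingers": 0}]}}

```text
time: 6.45
eef_pos: [672.2, -155.1, 200.0]
orientation: [1.286, 2.866, 0.0]
wrist_force: [0.6, -1.0, -1.2]
finger_gap: 17.6
finger_force: 14.9
```

Call:
{"name": "play_rows", "arguments": {"targets": [{"slide": [0,0,0],"yaw": 0,"fingers": 0.5},{"slide": [0,0,0],"yaw": 0,"fingers": 0.5},{"slide": [0,0,-20],"yaw": 0,"fingers": 0.5},{"slide": [0,0,-60],"yaw": 0,"fingers": 0.5},{"slide": [0,0,-80],"yaw": 0,"fingers": 0.5}]}}

```text
time: 7.08
eef_pos: [673.2, -155.2, 283.6]
orientation: [1.285, 2.862, 0.001]
wrist_force: [0.9, -0.3, -1.0]
finger_gap: 43.9
finger_force: 0.0
```

Call:
{"name": "play_rows", "arguments": {"targets": [{"slide": [-20,-50,0],"yaw": 0,"fingers": 0.5},{"slide": [-40,-100,20],"yaw": 0,"fingers": 0.5},{"slide": [-60,-150,70],"yaw": 0,"fingers": 0.5},{"slide": [-78,-205,115],"yaw": 0,"fingers": 0.5},{"slide": [-78,-205,115],"yaw": 0,"fingers": 0.5}]}}

```text
time: 7.7
eef_pos: [568.1, -350.9, 162.6]
orientation: [-1.289, -2.861, -0.001]
wrist_force: [0.3, 0.4, 0.5]
finger_gap: 43.8
finger_force: 0.0
```

Call:
{"name": "play_rows", "arguments": {"targets": [{"slide": [0,0,0],"yaw": 0,"fingers": 0.5},{"slide": [0,0,0],"yaw": 0,"fingers": 0.5}]}}

```text
time: 7.95
eef_pos: [572.3, -348.9, 166.4]
orientation: [1.284, 2.864, 0.0]
wrist_force: [0.8, -0.4, 0.9]
finger_gap: 43.9
finger_force: 0.0
```

```bash
python3 -c "
from h import *
im,d,m=shot('wrist'); np.savez('pics/d1.npz',im=im,pose=m['pose']); cv2.imwrite('pics/d1.png',cv2.resize(im[0:240,400:640],None,fx=2.2,fy=2.2,interpolation=cv2.INTER_CUBIC)[:,:,::-1])
knobs('wrist',[(428,-332),(472,-268),(551,-361)])
knobs('wrist',[(671,-156)],147.5)
plan([(671,-156,270),(671,-156,197)])
"
```

```text
(428, -332) knob [ 428.  -331.4   76.5] mean [ 429.1 -331.    76.1] lid [ 428.  -331.8   56. ] [60. 61.  8.] z98 77.7
(472, -268) knob [ 472.8 -268.1   76.8] mean [ 473.3 -268.1   76.5] lid [ 472.9 -267.8   55.9] [60. 60.  8.] z98 77.8
(551, -361) knob [ 552.  -360.3   76.5] mean [ 551.6 -359.2   76.5] lid [ 551.9 -360.5   56. ] [60. 60.  8.] z98 78.0
(671, -156) no knob
now [ 572.1 -348.6  166.2] toolx 131.8 q [-0.57  0.55  1.56  0.    1.03 -1.29] t 8.1
(671, -156, 270) slide [77.9, 202.1, -103.8] yaw -0.0 rows> 3.8
(671, -156, 197) slide [0.0, 0.0, 73.0] yaw -0.0 rows> 1.2
```

View pics/d1.png

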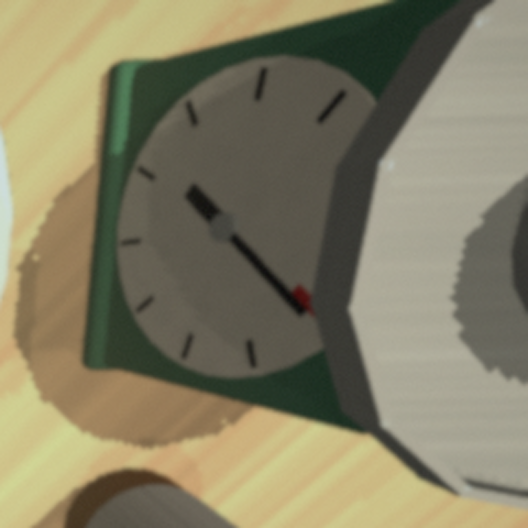

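The dial picture shows the hub at crop (222,228) and the pointer tip at (303,312), right at the red mark's lower side. That is close to 100 g, so I rectify it to get a number.

```bash
cat >> h.py <<'E'
def rectify(name, show=False):
    """take wrist picture, fit dial plane by depth, make rectified dial image (4 px/mm), return pointer angle"""
    im,d,m=shot('wrist'); T=np.array(m['pose'])
    c0=np.array([671,-156,0.]); n=np.array([-np.cos(np.radians(42)),-np.sin(np.radians(42)),0])
    v,u=np.nonzero(d>0); z=d[v,u]
    P=np.stack([(u-m['cx'])/m['fx']*z,-(v-m['cy'])/m['fy']*z,-z],1)@T[:3,:3].T+T[:3,3]
    col=im[v,u].astype(int); e=P-c0
    k=(np.hypot(e[:,0],e[:,1])<85)&(P[:,2]>45)&(P[:,2]<95)&(e@n>10)&(col.max(1)-col.min(1)<25)&(col.min(1)>60)
    Q=P[k]
    for _ in range(4):
        c=Q.mean(0); nn=np.linalg.svd(Q-c,full_matrices=False)[2][2]; nn*=np.sign(nn@n); Q=Q[abs((Q-c)@nn)<3]
    print('plane n',nn.round(3),'c',c.round(1),len(Q))
    up=np.array([0,0,1])-nn[2]*nn; up/=np.linalg.norm(up); rt=np.cross(up,nn)
    G=np.arange(-240,240)/4.; X,Y=np.meshgrid(G,-G); W=c+X[...,None]*rt+Y[...,None]*up
    K=(W-T[:3,3])@T[:3,:3]; mu=m['cx']+m['fx']*K[...,0]/-K[...,2]; mv=m['cy']-m['fy']*K[...,1]/-K[...,2]
    r=cv2.remap(im,mu.astype(np.float32),mv.astype(np.float32),cv2.INTER_CUBIC); cv2.imwrite(f'pics/{name}.png',r[:,:,::-1]); return r
E
python3 -c "
from h import *
rectify('r1')
"
```

```text
plane n [-0.685 -0.643  0.342] c [ 633.5 -187.4   72.1] 7856
```

View pics/r1.png

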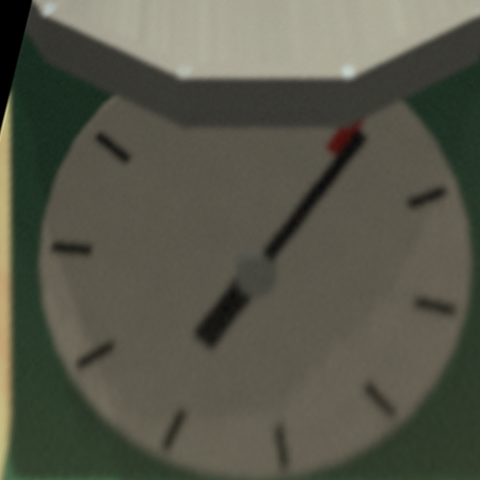

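```bash
cat >> h.py <<'E'
def angle(name):
    r=cv2.imread(f'pics/{name}.png'); g=r.max(2).astype(int); Y,X=np.mgrid[:480,:480]
    k=(g<55)&(np.hypot(X-255,Y-268)<140)&(Y>135)
    n,L=cv2.connectedComponents(k.astype(np.uint8)); 
    pts=np.stack([X[k],Y[k]],1).astype(np.float32)
    for _ in range(3):
        vx,vy,x0,y0=cv2.fitLine(pts,cv2.DIST_HUBER,0,.01,.01).ravel(); e=abs((pts[:,0]-x0)*vy-(pts[:,1]-y0)*vx); pts=pts[e<14]
    a=np.arctan2(vx,-vy); a=(a+np.pi/2)%np.pi-np.pi/2; print(name,'angle',round(a,3),'grams',round(a/.6*100,1),len(pts))
E
python3 -c "
from h import *
angle('r1')
plan([(672,-155.5,275),(672,-155.5,197),(672,-155.5,275),(470,56,150),(470,56,52),(470,56,170)])"
```

```text
r1 angle 0.656 grams 109.3 3067
now [ 571.9 -348.7  166. ] toolx 131.7 q [-0.57  0.55  1.56  0.    1.03 -1.29] t 8.15
(672, -155.5, 275) slide [77.5, 203.3, -109.0] yaw -0.0 rows> 3.9
(672, -155.5, 197) slide [0.0, 0.0, 78.0] yaw -0.0 rows> 1.2
(672, -155.5, 275) slide [0.0, 0.0, -78.0] yaw -0.0 rows> 1.2
(470, 56, 150) slide [292.3, -9.9, 125.0] yaw -0.0 rows> 5.1
(470, 56, 52) slide [0.0, 0.0, 98.0] yaw -0.0 rows> 1.6
(470, 56, 170) slide [0.0, 0.0, -118.0] yaw -0.0 rows> 1.9
```

Call:
{"name": "play_rows", "arguments": {"targets": [{"slide": [10,20,-50],"yaw": 0,"fingers": 0.5},{"slide": [25,65,-90],"yaw": 0,"fingers": 0.5},{"slide": [45,120,-109],"yaw": 0,"fingers": 0.5},{"slide": [66,175,-109],"yaw": 0,"fingers": 0.5},{"slide": [77,203,-109],"yaw": 0,"fingers": 0.5}]}}

```text
time: 8.78
eef_pos: [672.6, -153.4, 275.0]
orientation: [1.281, 2.866, 0.001]
wrist_force: [0.5, 0.0, -0.6]
finger_gap: 43.9
finger_force: 0.0
```

Call:
{"name": "play_rows", "arguments": {"targets": [{"slide": [0,0,0],"yaw": 0,"fingers": 0.5},{"slide": [0,0,30],"yaw": 0,"fingers": 0.5},{"slide": [0,0,60],"yaw": 0,"fingers": 0.5},{"slide": [0,0,78],"yaw": 0,"fingers": 0.5},{"slide": [0,0,78],"yaw": 0,"fingers": 0.5}]}}

```text
time: 9.4
eef_pos: [670.1, -157.4, 194.5]
orientation: [-1.286, -2.863, 0.001]
wrist_force: [0.3, -0.3, 0.1]
finger_gap: 43.8
finger_force: 0.0
```

Call:
{"name": "play_rows", "arguments": {"targets": [{"slide": [0,0,0],"yaw": 0,"fingers": 0.5},{"slide": [0,0,0],"yaw": 0,"fingers": 0},{"slide": [0,0,0],"yaw": 0,"fingers": 0},{"slide": [0,0,0],"yaw": 0,"fingers": 0},{"slide": [0,0,0],"yaw": 0,"fingers": 0}]}}

```text
time: 10.02
eef_pos: [671.3, -157.0, 196.0]
orientation: [1.286, 2.866, 0.0]
wrist_force: [1.1, 0.1, -0.6]
finger_gap: 17.3
finger_force: 15.0
```

Call:
{"name": "play_rows", "arguments": {"targets": [{"slide": [0,0,-30],"yaw": 0,"fingers": 0},{"slide": [0,0,-70],"yaw": 0,"fingers": 0},{"slide": [0,0,-80],"yaw": 0,"fingers": 0},{"slide": [0,0,-80],"yaw": 0,"fingers": 0}]}}

```text
time: 10.52
eef_pos: [671.0, -157.0, 275.5]
orientation: [1.286, 2.866, 0.0]
wrist_force: [-0.5, 0.3, -1.7]
finger_gap: 17.4
finger_force: 15.0
```

```bash
python3 -c "
from h import *
manip.get_image('side')
for t in ('tray','tray_handle','cup_1'): print(t,[(np.round(x['at'],1).tolist(),round(x['conf'],2)) for x in manip.pinpoint('side',t)])
plan([(470,56,150),(470,56,52),(470,56,170)])"
```

```text
tray [([438.7, 6.1, -0.9], 0.78)]
tray_handle [([459.9, -133.4, 33.4], 0.7)]
cup_1 [([553.5, -361.3, 10.3], 0.77), ([670.0, -156.2, 228.3], 0.7), ([469.6, -268.9, 14.1], 0.63), ([425.7, -330.2, 11.2], 0.48)]
now [ 670.2 -156.8  273.7] toolx 131.7 q [-0.25  0.47  1.43  0.    1.24 -0.97] t 10.72
(470, 56, 150) slide [292.1, -8.2, 123.7] yaw -0.0 rows> 5.1
(470, 56, 52) slide [0.0, 0.0, 98.0] yaw -0.0 rows> 1.6
(470, 56, 170) slide [0.0, 0.0, -118.0] yaw -0.0 rows> 1.9
```

Call:
{"name": "play_rows", "arguments": {"targets": [{"slide": [50,-1,0],"yaw": 0,"fingers": 0},{"slide": [108,-3,10],"yaw": 0,"fingers": 0},{"slide": [165,-5,30],"yaw": 0,"fingers": 0},{"slide": [220,-6,55],"yaw": 0,"fingers": 0},{"slide": [265,-8,85],"yaw": 0,"fingers": 0}]}}

```text
time: 11.35
eef_pos: [487.2, 36.9, 189.6]
orientation: [-1.286, -2.866, -0.0]
wrist_force: [1.1, -0.1, -1.2]
finger_gap: 17.8
finger_force: 15.0
```

Call:
{"name": "play_rows", "arguments": {"targets": [{"slide": [27,0,40],"yaw": 0,"fingers": 0},{"slide": [27,0,90],"yaw": 0,"fingers": 0},{"slide": [27,0,125],"yaw": 0,"fingers": 0},{"slide": [27,0,136],"yaw": 0,"fingers": 0},{"slide": [27,0,136],"yaw": 0,"fingers": 0}]}}

```text
time: 11.98
eef_pos: [471.0, 55.8, 54.4]
orientation: [-1.286, -2.865, 0.001]
wrist_force: [0.1, -0.2, -2.1]
finger_gap: 17.7
finger_force: 15.0
```

```bash
python3 -c "
from h import *
print(manip.get_obs()['wrist_force'])
plan([(470,56,51),(470,56,150)])"
```

```text
[ 0.11346954 -0.24176837 -2.14072993]
now [471.   55.8  54.4] toolx 131.6 q [ 0.09  0.49  2.05  0.    0.6  -0.63] t 11.97
(470, 56, 51) slide [0.8, -0.6, 3.4] yaw -0.0 rows> 0.1
(470, 56, 150) slide [0.0, 0.0, -99.0] yaw -0.0 rows> 1.6
```

Call:
{"name": "play_rows", "arguments": {"targets": [{"slide": [0,0,3],"yaw": 0,"fingers": 0},{"slide": [0,0,3],"yaw": 0,"fingers": 0.5},{"slide": [0,0,3],"yaw": 0,"fingers": 0.5},{"slide": [0,0,-40],"yaw": 0,"fingers": 0.5},{"slide": [0,0,-100],"yaw": 0,"fingers": 0.5}]}}

```text
time: 12.6
eef_pos: [470.0, 55.7, 155.1]
orientation: [-1.285, -2.864, 0.002]
wrist_force: [1.0, -0.2, -0.2]
finger_gap: 44.0
finger_force: 0.0
```

Call:
{"name": "play_rows", "arguments": {"targets": [{"slide": [-40,-35,0],"yaw": 0,"fingers": 0.5},{"slide": [-86,-76,0],"yaw": 0,"fingers": 0.5},{"slide": [-133,-117,0],"yaw": 0,"fingers": 0.5},{"slide": [-180,-158,0],"yaw": 0,"fingers": 0.5},{"slide": [-225,-197,0],"yaw": 0,"fingers": 0.5}]}}

```text
time: 13.22
eef_pos: [473.3, -245.5, 155.4]
orientation: [1.287, 2.865, 0.0]
wrist_force: [0.4, 0.1, 0.6]
finger_gap: 43.8
finger_force: 0.0
```

Call:
{"name": "play_rows", "arguments": {"targets": [{"slide": [-18,-16,20],"yaw": 0,"fingers": 0.5},{"slide": [-18,-16,20],"yaw": 0,"fingers": 0.5},{"slide": [-18,-16,20],"yaw": 0,"fingers": 0.5}]}}

```text
time: 13.6
eef_pos: [473.2, -266.6, 135.0]
orientation: [-1.286, -2.866, -0.0]
wrist_force: [-0.3, -0.5, -0.1]
finger_gap: 44.0
finger_force: 0.0
```

```bash
python3 -c "
from h import *
knobs('wrist',[(428,-332),(473,-268),(551,-361)])
cups('side')
knobs('side',[(470,56)],3)
plan([(473,-268,130),(473,-268,60),(473,-268,250),(671,-157,250),(671,-157,198)])"
```

```text
(428, -332) knob [ 427.7 -331.3   76.6] mean [ 427.6 -329.7   76.1] lid [ 427.7 -331.4   56.1] [60. 61.  8.] z98 77.7
(473, -268) knob [ 472.3 -267.5   76.5] mean [ 471.6 -266.7   76.4] lid [ 472.3 -267.7   56. ] [60. 60.  8.] z98 77.8
(551, -361) knob [ 553.9 -362.5   77.3] mean [ 554.5 -363.3   77.3] lid [ 551.4 -360.3   54.7] [60. 61.  5.] z98 78.1
side [([473.0, 55.0, 4.0], 0.86), ([471.0, -270.0, 10.0], 0.75), ([428.0, -328.0, 12.0], 0.61), ([553.0, -360.0, 11.0], 0.45)]
(470, 56) knob [470.2  57.   69. ] mean [469.4  59.4  67.3] lid [471.2  57.   47. ] [60. 60.  8.] z98 71.1
now [ 473.8 -266.4  135.3] toolx 131.7 q [-0.53  0.43  1.87  0.    0.84 -1.26] t 13.8
(473, -268, 130) slide [-0.7, -1.7, 5.3] yaw -0.0 rows> 0.1
(473, -268, 60) slide [0.0, 0.0, 70.0] yaw -0.0 rows> 1.1
(473, -268, 250) slide [0.0, 0.0, -190.0] yaw -0.0 rows> 3.0
(671, -157, 250) slide [-49.0, 221.6, -0.0] yaw -0.0 rows> 3.6
(671, -157, 198) slide [0.0, 0.0, 52.0] yaw -0.0 rows> 0.8
```

Call:
{"name": "play_rows", "arguments": {"targets": [{"slide": [0,-2,30],"yaw": 0,"fingers": 0.5},{"slide": [0,-2,75],"yaw": 0,"fingers": 0.5},{"slide": [0,-2,75],"yaw": 0,"fingers": 0.5},{"slide": [0,-2,75],"yaw": 0,"fingers": 0.5}]}}

```text
time: 14.3
eef_pos: [472.1, -268.1, 59.9]
orientation: [-1.285, -2.866, -0.0]
wrist_force: [-0.9, 0.1, -0.0]
finger_gap: 43.9
finger_force: 0.0
```

Call:
{"name": "play_rows", "arguments": {"targets": [{"slide": [0,0,0],"yaw": 0,"fingers": 0},{"slide": [0,0,0],"yaw": 0,"fingers": 0},{"slide": [0,0,0],"yaw": 0,"fingers": 0},{"slide": [0,0,0],"yaw": 0,"fingers": 0},{"slide": [0,0,-30],"yaw": 0,"fingers": 0}]}}

```text
time: 14.92
eef_pos: [470.4, -267.8, 88.3]
orientation: [-1.285, -2.862, -0.001]
wrist_force: [0.2, -0.6, -0.4]
finger_gap: 17.6
finger_force: 15.0
```

Call:
{"name": "play_rows", "arguments": {"targets": [{"slide": [0,0,-50],"yaw": 0,"fingers": 0},{"slide": [0,0,-105],"yaw": 0,"fingers": 0},{"slide": [0,0,-150],"yaw": 0,"fingers": 0},{"slide": [0,0,-160],"yaw": 0,"fingers": 0},{"slide": [0,0,-160],"yaw": 0,"fingers": 0}]}}

```text
time: 15.55
eef_pos: [471.7, -268.5, 249.4]
orientation: [1.287, 2.866, 0.0]
wrist_force: [-0.2, -0.8, -1.5]
finger_gap: 17.7
finger_force: 15.0
```

Call:
{"name": "play_rows", "arguments": {"targets": [{"slide": [-12,55,0],"yaw": 0,"fingers": 0},{"slide": [-25,112,0],"yaw": 0,"fingers": 0},{"slide": [-37,170,0],"yaw": 0,"fingers": 0},{"slide": [-49,222,0],"yaw": 0,"fingers": 0},{"slide": [-49,222,0],"yaw": 0,"fingers": 0}]}}

```text
time: 16.18
eef_pos: [671.7, -155.2, 245.8]
orientation: [-1.28, -2.865, 0.0]
wrist_force: [0.2, 0.2, -1.5]
finger_gap: 17.9
finger_force: 15.0
```

```bash
python3 -c "
from h import *
manip.get_image('side')
plan([(671,-157,199)])"
```

```text
now [ 670.  -156.3  246. ] toolx 131.8 q [-0.25  0.5   1.46 -0.    1.2  -0.98] t 16.23
(671, -157, 199) slide [-1.2, 0.3, 47.0] yaw -0.0 rows> 0.8
```

Call:
{"name": "play_rows", "arguments": {"targets": [{"slide": [-1,0,20],"yaw": 0,"fingers": 0},{"slide": [-1,0,38],"yaw": 0,"fingers": 0},{"slide": [-1,0,48],"yaw": 0,"fingers": 0},{"slide": [-1,0,48],"yaw": 0,"fingers": 0},{"slide": [-1,0,48],"yaw": 0,"fingers": 0}]}}

```text
time: 16.85
eef_pos: [671.3, -158.7, 202.2]
orientation: [1.287, 2.865, 0.0]
wrist_force: [-1.0, -0.5, -1.7]
finger_gap: 17.5
finger_force: 15.0
```

Call:
{"name": "play_rows", "arguments": {"targets": [{"slide": [0,0,0],"yaw": 0,"fingers": 0.5},{"slide": [0,0,0],"yaw": 0,"fingers": 0.5},{"slide": [0,0,-20],"yaw": 0,"fingers": 0.5},{"slide": [0,0,-60],"yaw": 0,"fingers": 0.5},{"slide": [0,0,-80],"yaw": 0,"fingers": 0.5}]}}

```text
time: 17.48
eef_pos: [672.3, -158.7, 285.6]
orientation: [1.285, 2.862, 0.001]
wrist_force: [0.8, -0.3, 0.5]
finger_gap: 43.9
finger_force: 0.0
```

Call:
{"name": "play_rows", "arguments": {"targets": [{"slide": [-20,-50,0],"yaw": 0,"fingers": 0.5},{"slide": [-40,-100,20],"yaw": 0,"fingers": 0.5},{"slide": [-60,-150,70],"yaw": 0,"fingers": 0.5},{"slide": [-78,-205,115],"yaw": 0,"fingers": 0.5},{"slide": [-78,-205,115],"yaw": 0,"fingers": 0.5}]}}

```text
time: 18.1
eef_pos: [567.2, -354.3, 164.6]
orientation: [-1.289, -2.861, -0.001]
wrist_force: [-0.9, 1.2, -0.0]
finger_gap: 43.8
finger_force: 0.0
```

Call:
{"name": "play_rows", "arguments": {"targets": [{"slide": [0,0,0],"yaw": 0,"fingers": 0.5},{"slide": [0,0,0],"yaw": 0,"fingers": 0.5},{"slide": [0,0,0],"yaw": 0,"fingers": 0.5},{"slide": [0,0,0],"yaw": 0,"fingers": 0.5}]}}

```text
time: 18.6
eef_pos: [570.7, -352.3, 167.7]
orientation: [1.284, 2.866, -0.0]
wrist_force: [-0.1, -0.6, 0.2]
finger_gap: 44.1
finger_force: 0.0
```

```bash
python3 -c "
from h import *
rectify('r2'); angle('r2')
knobs('wrist',[(428,-332),(551,-361)])
plan([(671,-156,275)])
"
```

```text
plane n [-0.686 -0.643  0.341] c [ 633.7 -187.5   72.1] 7916
r2 angle 0.521 grams 86.8 3003
(428, -332) knob [ 428.1 -331.7   76.5] mean [ 429.  -331.1   76.1] lid [ 428.2 -331.5   56. ] [60. 60.  8.] z98 77.7
(551, -361) knob [ 552.  -360.3   76.9] mean [ 551.5 -359.4   76.4] lid [ 551.9 -360.4   56. ] [60. 60.  8.] z98 77.9
now [ 570.2 -352.5  167.2] toolx 131.7 q [-0.57  0.55  1.56  0.    1.03 -1.3 ] t 18.7
(671, -156, 275) slide [79.6, 206.0, -107.8] yaw -0.0 rows> 3.9
```

View pics/r2.png

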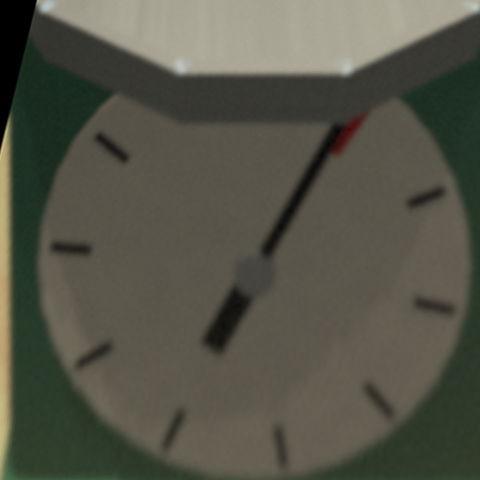

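Call:
{"name": "play_rows", "arguments": {"targets": [{"slide": [10,20,-50],"yaw": 0,"fingers": 0.5},{"slide": [25,65,-90],"yaw": 0,"fingers": 0.5},{"slide": [45,120,-108],"yaw": 0,"fingers": 0.5},{"slide": [66,175,-108],"yaw": 0,"fingers": 0.5},{"slide": [77,205,-108],"yaw": 0,"fingers": 0.5}]}}

```text
time: 19.32
eef_pos: [672.9, -156.2, 275.4]
orientation: [1.283, 2.867, 0.001]
wrist_force: [0.2, -0.1, 0.1]
finger_gap: 43.8
finger_force: 0.0
```

Call:
{"name": "play_rows", "arguments": {"targets": [{"slide": [0,0,0],"yaw": 0,"fingers": 0.5},{"slide": [0,0,30],"yaw": 0,"fingers": 0.5},{"slide": [0,0,60],"yaw": 0,"fingers": 0.5},{"slide": [0,0,78],"yaw": 0,"fingers": 0.5},{"slide": [0,0,78],"yaw": 0,"fingers": 0.5}]}}

```text
time: 19.95
eef_pos: [670.6, -159.8, 195.3]
orientation: [-1.286, -2.863, 0.001]
wrist_force: [0.6, 0.6, 0.1]
finger_gap: 43.9
finger_force: 0.0
```

Call:
{"name": "play_rows", "arguments": {"targets": [{"slide": [0,0,0],"yaw": 0,"fingers": 0.5},{"slide": [0,0,0],"yaw": 0,"fingers": 0},{"slide": [0,0,0],"yaw": 0,"fingers": 0},{"slide": [0,0,0],"yaw": 0,"fingers": 0},{"slide": [0,0,0],"yaw": 0,"fingers": 0}]}}

```text
time: 20.58
eef_pos: [671.8, -159.2, 196.9]
orientation: [1.286, 2.866, 0.0]
wrist_force: [0.8, 0.2, 0.6]
finger_gap: 17.3
finger_force: 15.0
```

Call:
{"name": "play_rows", "arguments": {"targets": [{"slide": [0,0,-30],"yaw": 0,"fingers": 0},{"slide": [0,0,-70],"yaw": 0,"fingers": 0},{"slide": [0,0,-80],"yaw": 0,"fingers": 0},{"slide": [0,0,-80],"yaw": 0,"fingers": 0}]}}

```text
time: 21.08
eef_pos: [671.7, -159.1, 276.5]
orientation: [1.286, 2.866, 0.0]
wrist_force: [-0.2, 0.6, -1.9]
finger_gap: 16.7
finger_force: 15.0
```

Call:
{"name": "play_rows", "arguments": {"targets": [{"slide": [7,-50,0],"yaw": 0,"fingers": 0},{"slide": [15,-110,0],"yaw": 0,"fingers": 0},{"slide": [22,-160,20],"yaw": 0,"fingers": 0},{"slide": [29,-204,50],"yaw": 0,"fingers": 0},{"slide": [29,-204,90],"yaw": 0,"fingers": 0}]}}

```text
time: 21.7
eef_pos: [496.9, -274.1, 184.8]
orientation: [-1.29, -2.863, 0.0]
wrist_force: [1.3, 0.7, -0.9]
finger_gap: 17.5
finger_force: 15.0
```

Call:
{"name": "play_rows", "arguments": {"targets": [{"slide": [0,0,50],"yaw": 0,"fingers": 0},{"slide": [0,0,95],"yaw": 0,"fingers": 0},{"slide": [0,0,105],"yaw": 0,"fingers": 0},{"slide": [0,0,105],"yaw": 0,"fingers": 0}]}}

```text
time: 22.2
eef_pos: [499.4, -272.8, 81.0]
orientation: [-1.285, -2.864, -0.0]
wrist_force: [0.0, -0.3, -1.3]
finger_gap: 17.3
finger_force: 15.0
```

```bash
python3 -c "
from h import *
cups('side')
plan([(500,-272,60.5),(500,-272,130),(552,-360.3,130),(552,-360.3,60),(552,-360,250),(671,-157,250)])
"
```

```text
side [([427.0, -330.0, 14.0], 0.81), ([472.0, 55.0, 7.0], 0.65), ([555.0, -361.0, 10.0], 0.52), ([496.0, -273.0, 31.0], 0.52)]
now [ 500.9 -273.5   82.9] toolx 131.7 q [-0.52  0.54  1.84  0.    0.76 -1.25] t 22.3
(500, -272, 60.5) slide [1.7, 0.4, 22.4] yaw -0.0 rows> 0.4
(500, -272, 130) slide [0.0, 0.0, -69.5] yaw -0.0 rows> 1.1
(552, -360.3, 130) slide [-100.5, -19.8, -0.0] yaw -0.0 rows> 1.6
(552, -360.3, 60) slide [0.0, 0.0, 70.0] yaw -0.0 rows> 1.1
(552, -360, 250) slide [0.2, 0.2, -190.0] yaw -0.0 rows> 3.0
(671, -157, 250) slide [72.6, 223.8, -0.0] yaw -0.0 rows> 3.8
```

Call:
{"name": "play_rows", "arguments": {"targets": [{"slide": [0,0,15],"yaw": 0,"fingers": 0},{"slide": [0,0,22],"yaw": 0,"fingers": 0},{"slide": [0,0,22],"yaw": 0,"fingers": 0},{"slide": [0,0,22],"yaw": 0,"fingers": 0.5},{"slide": [0,0,22],"yaw": 0,"fingers": 0.5}]}}

```text
time: 22.92
eef_pos: [500.0, -273.1, 59.7]
orientation: [1.286, 2.866, 0.0]
wrist_force: [1.0, -0.4, -0.6]
finger_gap: 33.7
finger_force: 0.0
```

Call:
{"name": "play_rows", "arguments": {"targets": [{"slide": [0,0,-25],"yaw": 0,"fingers": 0.5},{"slide": [-10,-2,-70],"yaw": 0,"fingers": 0.5},{"slide": [-60,-12,-75],"yaw": 0,"fingers": 0.5},{"slide": [-100,-20,-75],"yaw": 0,"fingers": 0.5},{"slide": [-100,-20,-75],"yaw": 0,"fingers": 0.5}]}}

```text
time: 23.55
eef_pos: [552.7, -363.4, 135.0]
orientation: [1.288, 2.863, -0.001]
wrist_force: [0.0, 0.1, -0.9]
finger_gap: 43.9
finger_force: 0.0
```

```bash
python3 -c "
from h import *
knobs('wrist',[(428,-332),(500,-272),(551,-361)])
cups('side')
plan([(552,-360.3,130),(552,-360.3,60),(552,-360,250),(671,-157,250)])"
```

```text
(428, -332) knob [ 428.2 -331.8   76.5] mean [ 429.  -331.2   76.3] lid [ 428.  -331.8   56.1] [60. 61.  8.] z98 77.7
(500, -272) knob [ 500.2 -271.5   76.7] mean [ 500.1 -271.8   76.7] lid [ 500.2 -271.5   56. ] [60. 60.  7.] z98 77.9
(551, -361) knob [ 551.7 -360.3   76.5] mean [ 551.  -359.5   76.4] lid [ 551.8 -360.4   55.9] [60. 60.  8.] z98 77.9
side [([470.0, 54.0, 8.0], 0.89), ([500.0, -268.0, 12.0], 0.64), ([554.0, -361.0, 11.0], 0.63), ([429.0, -329.0, 10.0], 0.54)]
now [ 550.5 -360.1  134. ] toolx 131.7 q [-0.6   0.57  1.61  0.    0.96 -1.32] t 23.7
(552, -360.3, 130) slide [-1.1, 1.0, 4.0] yaw -0.0 rows> 0.1
(552, -360.3, 60) slide [0.0, 0.0, 70.0] yaw -0.0 rows> 1.1
(552, -360, 250) slide [0.2, 0.2, -190.0] yaw -0.0 rows> 3.0
(671, -157, 250) slide [72.6, 223.8, -0.0] yaw -0.0 rows> 3.8
```

Call:
{"name": "play_rows", "arguments": {"targets": [{"slide": [-1,1,30],"yaw": 0,"fingers": 0.5},{"slide": [-1,1,74],"yaw": 0,"fingers": 0.5},{"slide": [-1,1,74],"yaw": 0,"fingers": 0.5},{"slide": [-1,1,74],"yaw": 0,"fingers": 0.5}]}}

```text
time: 24.2
eef_pos: [552.5, -360.3, 60.9]
orientation: [-1.285, -2.865, -0.0]
wrist_force: [0.1, 0.0, 0.3]
finger_gap: 43.8
finger_force: 0.0
```

Call:
{"name": "play_rows", "arguments": {"targets": [{"slide": [0,0,0],"yaw": 0,"fingers": 0},{"slide": [0,0,0],"yaw": 0,"fingers": 0},{"slide": [0,0,0],"yaw": 0,"fingers": 0},{"slide": [0,0,0],"yaw": 0,"fingers": 0},{"slide": [0,0,-30],"yaw": 0,"fingers": 0}]}}

```text
time: 24.82
eef_pos: [551.2, -360.1, 88.6]
orientation: [-1.285, -2.861, -0.002]
wrist_force: [-0.0, -0.3, -0.6]
finger_gap: 17.7
finger_force: 14.9
```

Call:
{"name": "play_rows", "arguments": {"targets": [{"slide": [0,0,-50],"yaw": 0,"fingers": 0},{"slide": [0,0,-105],"yaw": 0,"fingers": 0},{"slide": [0,0,-150],"yaw": 0,"fingers": 0},{"slide": [0,0,-160],"yaw": 0,"fingers": 0},{"slide": [0,0,-160],"yaw": 0,"fingers": 0}]}}

```text
time: 25.45
eef_pos: [552.6, -361.0, 250.2]
orientation: [-1.286, -2.866, -0.0]
wrist_force: [1.2, -0.4, -1.2]
finger_gap: 17.6
finger_force: 14.9
```

Call:
{"name": "play_rows", "arguments": {"targets": [{"slide": [18,55,0],"yaw": 0,"fingers": 0},{"slide": [36,112,0],"yaw": 0,"fingers": 0},{"slide": [55,170,0],"yaw": 0,"fingers": 0},{"slide": [72,224,0],"yaw": 0,"fingers": 0},{"slide": [72,224,0],"yaw": 0,"fingers": 0}]}}

```text
time: 26.08
eef_pos: [672.8, -154.5, 247.2]
orientation: [-1.278, -2.865, 0.0]
wrist_force: [-0.7, -0.3, -0.9]
finger_gap: 17.6
finger_force: 14.9
```

```bash
python3 -c "
from h import *
manip.get_image('side')
plan([(671,-157,199)])"
```

```text
now [ 671.8 -156.5  247.4] toolx 131.8 q [-0.25  0.5   1.45 -0.    1.2  -0.98] t 26.12
(671, -157, 199) slide [0.1, -1.0, 48.4] yaw -0.0 rows> 0.8
```

Call:
{"name": "play_rows", "arguments": {"targets": [{"slide": [0,0,20],"yaw": 0,"fingers": 0},{"slide": [0,0,40],"yaw": 0,"fingers": 0},{"slide": [0,0,51],"yaw": 0,"fingers": 0},{"slide": [0,0,51],"yaw": 0,"fingers": 0},{"slide": [0,0,51],"yaw": 0,"fingers": 0}]}}

```text
time: 26.75
eef_pos: [672.7, -158.9, 200.1]
orientation: [1.287, 2.865, 0.0]
wrist_force: [0.3, -0.4, -1.0]
finger_gap: 17.3
finger_force: 14.9
```

Call:
{"name": "play_rows", "arguments": {"targets": [{"slide": [0,0,0],"yaw": 0,"fingers": 0.5},{"slide": [0,0,0],"yaw": 0,"fingers": 0.5},{"slide": [0,0,-20],"yaw": 0,"fingers": 0.5},{"slide": [0,0,-60],"yaw": 0,"fingers": 0.5},{"slide": [0,0,-80],"yaw": 0,"fingers": 0.5}]}}

```text
time: 27.38
eef_pos: [673.7, -158.8, 283.6]
orientation: [1.284, 2.862, 0.001]
wrist_force: [0.0, -0.0, -0.3]
finger_gap: 43.6
finger_force: 0.0
```

Call:
{"name": "play_rows", "arguments": {"targets": [{"slide": [-20,-50,0],"yaw": 0,"fingers": 0.5},{"slide": [-40,-100,20],"yaw": 0,"fingers": 0.5},{"slide": [-60,-150,70],"yaw": 0,"fingers": 0.5},{"slide": [-78,-205,115],"yaw": 0,"fingers": 0.5},{"slide": [-78,-205,115],"yaw": 0,"fingers": 0.5}]}}

```text
time: 28.0
eef_pos: [568.6, -354.4, 162.6]
orientation: [-1.289, -2.861, -0.001]
wrist_force: [-0.0, 1.1, 0.2]
finger_gap: 43.7
finger_force: 0.0
```

Call:
{"name": "play_rows", "arguments": {"targets": [{"slide": [0,0,0],"yaw": 0,"fingers": 0.5},{"slide": [0,0,0],"yaw": 0,"fingers": 0.5},{"slide": [0,0,0],"yaw": 0,"fingers": 0.5},{"slide": [0,0,0],"yaw": 0,"fingers": 0.5}]}}

```text
time: 28.5
eef_pos: [572.1, -352.3, 165.7]
orientation: [1.284, 2.866, -0.0]
wrist_force: [-0.2, -0.1, -0.3]
finger_gap: 44.2
finger_force: 0.0
```

```bash
python3 -c "
from h import *
rectify('r3'); angle('r3')
knobs('wrist',[(428,-332),(500,-272)])
plan([(671.5,-158,275),(671.5,-158,197),(671.5,-158,275)])
"
```

```text
plane n [-0.685 -0.643  0.342] c [ 633.6 -187.5   72.1] 8082
r3 angle 0.546 grams 90.9 3012
(428, -332) knob [ 428.2 -331.7   76.6] mean [ 429.1 -331.    76.2] lid [ 427.9 -331.5   56. ] [61. 60.  8.] z98 77.7
(500, -272) knob [ 500.2 -271.6   76.7] mean [ 500.5 -271.6   76.7] lid [ 500.4 -271.4   55.7] [60. 60.  7.] z98 77.9
now [ 571.7 -352.6  165.2] toolx 131.7 q [-0.57  0.55  1.56  0.    1.03 -1.3 ] t 28.6
(671.5, -158, 275) slide [78.8, 204.0, -109.8] yaw -0.0 rows> 3.9
(671.5, -158, 197) slide [0.0, 0.0, 78.0] yaw -0.0 rows> 1.2
(671.5, -158, 275) slide [0.0, 0.0, -78.0] yaw -0.0 rows> 1.2
```

View pics/r3.png

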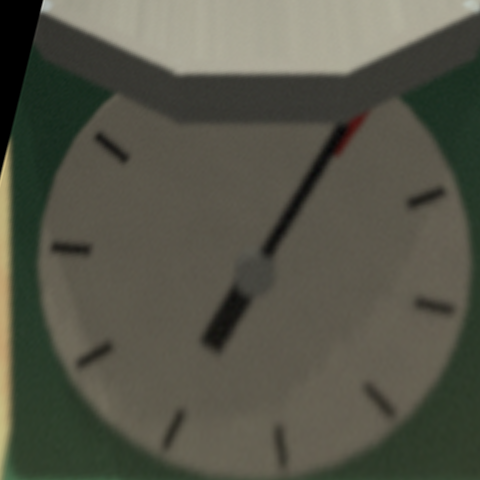

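Pointer sits just short of the red mark (tip (345,122), red at (350,135)), reading ≈ 91 g. I check the rectification bias against the ticks.

```bash
python3 - <<'E'
from h import *
r=cv2.imread('pics/r3.png'); g=r.max(2)
n,L,S,c=cv2.connectedComponentsWithStats((g<70).astype(np.uint8))
T=[]
for i in range(1,n):
    if 150<S[i,4]<900 and 140<np.hypot(*(c[i]-[255,262]))<215: T.append(c[i]); 
T=np.array(T); ang=np.arctan2(T[:,0]-255,-(T[:,1]-262))%(2*np.pi); k=np.round(ang/.6); print(k,ang.round(3),S[1:,4])
o=(k>=2)&(k<=9)|(k==0)
from scipy.optimize import least_squares
k,T=k[o],T[o]
f=lambda p:(np.stack([p[0]+p[2]*np.sin(.6*k+p[3]),p[1]-p[2]*np.cos(.6*k+p[3])],1)-T).ravel()
s=least_squares(f,[255,262,175,0]); print(s.x.round(3),abs(s.fun).max())
cx,cy,R0,of=s.x
for nm in('r1','r2','r3'):
    i=cv2.imread(f'pics/{nm}.png').astype(int); red=(i[...,2]>120)&(i[...,1]<60); Y,X=np.nonzero(red)
    print(nm,'red dir',np.arctan2(X.mean()-cx,cy-Y.mean()).round(3))
E
```

```text
[9. 2. 8. 3. 7. 4. 6. 5.] [5.387 1.209 4.787 1.812 4.189 2.409 3.598 3.004] [68682   497   441   477     8  1963    86     1     1   340   381   293
   297   227]
[ 2.54504e+02  2.64093e+02  1.83850e+02 -1.00000e-03] 1.1761093897320336
r1 red dir nan
r2 red dir nan
r3 red dir nan<stdin>:16: RuntimeWarning: Mean of empty slice.
  ret = ret.dtype.type(ret / rcount)
```

Call:
{"name": "play_rows", "arguments": {"targets": [{"slide": [10,20,-50],"yaw": 0,"fingers": 0.5},{"slide": [25,65,-90],"yaw": 0,"fingers": 0.5},{"slide": [45,120,-110],"yaw": 0,"fingers": 0.5},{"slide": [66,175,-110],"yaw": 0,"fingers": 0.5},{"slide": [78,204,-110],"yaw": 0,"fingers": 0.5}]}}

```text
time: 29.22
eef_pos: [672.9, -156.2, 275.4]
orientation: [1.283, 2.867, 0.001]
wrist_force: [0.8, -0.7, -0.4]
finger_gap: 44.2
finger_force: 0.0
```

Call:
{"name": "play_rows", "arguments": {"targets": [{"slide": [0,0,0],"yaw": 0,"fingers": 0.5},{"slide": [0,0,30],"yaw": 0,"fingers": 0.5},{"slide": [0,0,60],"yaw": 0,"fingers": 0.5},{"slide": [0,0,78],"yaw": 0,"fingers": 0.5},{"slide": [0,0,78],"yaw": 0,"fingers": 0.5}]}}

```text
time: 29.85
eef_pos: [670.6, -159.8, 195.3]
orientation: [-1.287, -2.863, 0.001]
wrist_force: [-0.1, 0.3, 0.7]
finger_gap: 44.1
finger_force: 0.0
```

Call:
{"name": "play_rows", "arguments": {"targets": [{"slide": [0,0,0],"yaw": 0,"fingers": 0.5},{"slide": [0,0,0],"yaw": 0,"fingers": 0},{"slide": [0,0,0],"yaw": 0,"fingers": 0},{"slide": [0,0,0],"yaw": 0,"fingers": 0},{"slide": [0,0,0],"yaw": 0,"fingers": 0}]}}

```text
time: 30.48
eef_pos: [671.8, -159.2, 196.9]
orientation: [1.286, 2.866, 0.0]
wrist_force: [0.9, -0.5, -0.7]
finger_gap: 17.5
finger_force: 15.0
```

Call:
{"name": "play_rows", "arguments": {"targets": [{"slide": [0,0,-30],"yaw": 0,"fingers": 0},{"slide": [0,0,-70],"yaw": 0,"fingers": 0},{"slide": [0,0,-80],"yaw": 0,"fingers": 0},{"slide": [0,0,-80],"yaw": 0,"fingers": 0}]}}

```text
time: 30.98
eef_pos: [671.6, -159.2, 276.6]
orientation: [1.286, 2.866, 0.0]
wrist_force: [1.3, -0.6, -1.0]
finger_gap: 17.3
finger_force: 15.0
```

Call:
{"name": "play_rows", "arguments": {"targets": [{"slide": [-14,-52,0],"yaw": 0,"fingers": 0},{"slide": [-29,-110,0],"yaw": 0,"fingers": 0},{"slide": [-45,-168,10],"yaw": 0,"fingers": 0},{"slide": [-59,-222,30],"yaw": 0,"fingers": 0},{"slide": [-59,-222,80],"yaw": 0,"fingers": 0}]}}

```text
time: 31.6
eef_pos: [543.3, -354.5, 196.2]
orientation: [1.292, 2.861, -0.002]
wrist_force: [-0.2, -0.4, -2.0]
finger_gap: 17.6
finger_force: 15.0
```

Call:
{"name": "play_rows", "arguments": {"targets": [{"slide": [0,0,50],"yaw": 0,"fingers": 0},{"slide": [0,0,105],"yaw": 0,"fingers": 0},{"slide": [0,0,117],"yaw": 0,"fingers": 0},{"slide": [0,0,117],"yaw": 0,"fingers": 0}]}}

```text
time: 32.1
eef_pos: [544.5, -350.4, 78.8]
orientation: [-1.285, -2.864, -0.001]
wrist_force: [-0.0, -0.6, -0.3]
finger_gap: 17.9
finger_force: 15.0
```

```bash
python3 -c "
from h import *
cups('side')
plan([(545,-350,60.5),(545,-350,135),(428,-331.6,135),(428,-331.6,60),(428,-331.6,250),(671,-157,250)])
"
```

```text
side [([497.0, -272.0, 14.0], 0.82), ([473.0, 57.0, 5.0], 0.72), ([427.0, -330.0, 12.0], 0.63), ([545.0, -351.0, 28.0], 0.48)]
now [ 546.2 -351.5   81.4] toolx 131.7 q [-0.59  0.63  1.65  0.    0.86 -1.32] t 32.2
(545, -350, 60.5) slide [1.9, 0.1, 20.9] yaw -0.0 rows> 0.3
(545, -350, 135) slide [0.0, 0.0, -74.5] yaw -0.0 rows> 1.2
(428, -331.6, 135) slide [91.5, -75.2, -0.0] yaw -0.0 rows> 1.9
(428, -331.6, 60) slide [0.0, 0.0, 75.0] yaw -0.0 rows> 1.2
(428, -331.6, 250) slide [0.0, 0.0, -190.0] yaw -0.0 rows> 3.0
(671, -157, 250) slide [-31.1, 297.6, -0.0] yaw -0.0 rows> 4.8
```

Call:
{"name": "play_rows", "arguments": {"targets": [{"slide": [0,0,14],"yaw": 0,"fingers": 0},{"slide": [0,0,20],"yaw": 0,"fingers": 0},{"slide": [0,0,20],"yaw": 0,"fingers": 0},{"slide": [0,0,20],"yaw": 0,"fingers": 0.5},{"slide": [0,0,20],"yaw": 0,"fingers": 0.5}]}}

```text
time: 32.83
eef_pos: [545.0, -350.8, 59.7]
orientation: [-1.286, -2.866, -0.0]
wrist_force: [-0.4, 0.1, 0.4]
finger_gap: 33.8
finger_force: 0.0
```

Call:
{"name": "play_rows", "arguments": {"targets": [{"slide": [0,0,-25],"yaw": 0,"fingers": 0.5},{"slide": [5,-4,-75],"yaw": 0,"fingers": 0.5},{"slide": [50,-40,-75],"yaw": 0,"fingers": 0.5},{"slide": [92,-75,-75],"yaw": 0,"fingers": 0.5},{"slide": [92,-75,-75],"yaw": 0,"fingers": 0.5}]}}

```text
time: 33.45
eef_pos: [424.1, -330.4, 134.4]
orientation: [-1.288, -2.862, -0.001]
wrist_force: [0.7, -0.4, 0.4]
finger_gap: 43.7
finger_force: 0.0
```

```bash
python3 -c "
from h import *
knobs('wrist',[(428,-332),(500,-272)])
cups('side')
plan([(428,-331.6,135),(428,-331.6,60),(428,-331.6,250),(671,-157,250)])"
```

```text
(428, -332) knob [ 427.7 -331.6   76.7] mean [ 426.7 -330.6   76.4] lid [ 427.4 -331.9   56. ] [60. 61.  8.] z98 77.9
(500, -272) knob [ 499.6 -271.4   76.6] mean [ 498.2 -271.3   76.1] lid [ 500.1 -271.4   56. ] [61. 60.  8.] z98 77.9
side [([428.0, -329.0, 14.0], 0.85), ([471.0, 56.0, 5.0], 0.81), ([499.0, -273.0, 14.0], 0.66), ([547.0, -349.0, 13.0], 0.63), ([689.0, 367.0, 4.0], 0.31)]
now [ 429.  -332.7  135.1] toolx 131.6 q [-0.68  0.42  1.87  0.    0.84 -1.41] t 33.6
(428, -331.6, 135) slide [1.4, -0.0, 0.1] yaw -0.0 rows> 0.0
(428, -331.6, 60) slide [0.0, 0.0, 75.0] yaw -0.0 rows> 1.2
(428, -331.6, 250) slide [0.0, 0.0, -190.0] yaw -0.0 rows> 3.0
(671, -157, 250) slide [-31.0, 297.6, -0.0] yaw -0.0 rows> 4.8
```

Call:
{"name": "play_rows", "arguments": {"targets": [{"slide": [1,0,30],"yaw": 0,"fingers": 0.5},{"slide": [1,0,75],"yaw": 0,"fingers": 0.5},{"slide": [1,0,75],"yaw": 0,"fingers": 0.5},{"slide": [1,0,75],"yaw": 0,"fingers": 0.5}]}}

```text
time: 34.1
eef_pos: [428.3, -331.4, 59.2]
orientation: [-1.285, -2.867, -0.0]
wrist_force: [-0.1, -0.1, -0.4]
finger_gap: 44.0
finger_force: 0.0
```

Call:
{"name": "play_rows", "arguments": {"targets": [{"slide": [0,0,0],"yaw": 0,"fingers": 0},{"slide": [0,0,0],"yaw": 0,"fingers": 0},{"slide": [0,0,0],"yaw": 0,"fingers": 0},{"slide": [0,0,0],"yaw": 0,"fingers": 0},{"slide": [0,0,-30],"yaw": 0,"fingers": 0}]}}

```text
time: 34.72
eef_pos: [425.7, -330.0, 88.2]
orientation: [-1.285, -2.862, -0.002]
wrist_force: [0.4, 0.9, -0.9]
finger_gap: 17.6
finger_force: 15.0
```

Call:
{"name": "play_rows", "arguments": {"targets": [{"slide": [0,0,-50],"yaw": 0,"fingers": 0},{"slide": [0,0,-105],"yaw": 0,"fingers": 0},{"slide": [0,0,-150],"yaw": 0,"fingers": 0},{"slide": [0,0,-160],"yaw": 0,"fingers": 0},{"slide": [0,0,-160],"yaw": 0,"fingers": 0}]}}

```text
time: 35.35
eef_pos: [427.0, -331.0, 249.4]
orientation: [1.286, 2.866, -0.0]
wrist_force: [0.2, -0.4, -1.6]
finger_gap: 17.7
finger_force: 15.0
```

Call:
{"name": "play_rows", "arguments": {"targets": [{"slide": [-5,50,0],"yaw": 0,"fingers": 0},{"slide": [-11,108,0],"yaw": 0,"fingers": 0},{"slide": [-17,166,0],"yaw": 0,"fingers": 0},{"slide": [-23,222,0],"yaw": 0,"fingers": 0},{"slide": [-28,272,0],"yaw": 0,"fingers": 0}]}}

```text
time: 35.98
eef_pos: [649.3, -169.5, 246.2]
orientation: [-1.284, -2.862, 0.001]
wrist_force: [1.0, -0.6, -1.4]
finger_gap: 17.7
finger_force: 15.0
```

Call:
{"name": "play_rows", "arguments": {"targets": [{"slide": [-3,25,0],"yaw": 0,"fingers": 0},{"slide": [-3,25,0],"yaw": 0,"fingers": 0},{"slide": [-3,25,0],"yaw": 0,"fingers": 0}]}}

```text
time: 36.35
eef_pos: [668.2, -157.2, 247.5]
orientation: [-1.285, -2.863, 0.001]
wrist_force: [-1.0, 0.4, -1.1]
finger_gap: 17.9
finger_force: 15.0
```

```bash
python3 -c "
from h import *
plan([(671,-157,199)])"
```

```text
now [ 668.2 -157.2  247.5] toolx 131.6 q [-0.25  0.49  1.46 -0.    1.19 -0.97] t 36.35
(671, -157, 199) slide [-1.7, 2.2, 48.5] yaw -0.0 rows> 0.8
```

Call:
{"name": "play_rows", "arguments": {"targets": [{"slide": [-1,2,20],"yaw": 0,"fingers": 0},{"slide": [-1,2,38],"yaw": 0,"fingers": 0},{"slide": [-1,2,50],"yaw": 0,"fingers": 0},{"slide": [-1,2,50],"yaw": 0,"fingers": 0},{"slide": [-1,2,50],"yaw": 0,"fingers": 0}]}}

```text
time: 36.98
eef_pos: [672.1, -156.5, 200.0]
orientation: [1.286, 2.865, 0.0]
wrist_force: [0.2, 0.5, -1.2]
finger_gap: 17.3
finger_force: 15.0
```

Call:
{"name": "play_rows", "arguments": {"targets": [{"slide": [0,0,0],"yaw": 0,"fingers": 0.5},{"slide": [0,0,0],"yaw": 0,"fingers": 0.5},{"slide": [0,0,-20],"yaw": 0,"fingers": 0.5},{"slide": [0,0,-60],"yaw": 0,"fingers": 0.5},{"slide": [0,0,-80],"yaw": 0,"fingers": 0.5}]}}

```text
time: 37.6
eef_pos: [673.1, -156.6, 283.6]
orientation: [1.284, 2.862, 0.001]
wrist_force: [-0.5, 0.5, 0.1]
finger_gap: 44.1
finger_force: 0.0
```

Call:
{"name": "play_rows", "arguments": {"targets": [{"slide": [-20,-50,0],"yaw": 0,"fingers": 0.5},{"slide": [-40,-100,20],"yaw": 0,"fingers": 0.5},{"slide": [-60,-150,70],"yaw": 0,"fingers": 0.5},{"slide": [-78,-205,115],"yaw": 0,"fingers": 0.5},{"slide": [-78,-205,115],"yaw": 0,"fingers": 0.5}]}}

```text
time: 38.22
eef_pos: [568.1, -352.3, 162.6]
orientation: [-1.289, -2.861, -0.0]
wrist_force: [0.4, 0.0, 0.3]
finger_gap: 43.9
finger_force: 0.0
```

Call:
{"name": "play_rows", "arguments": {"targets": [{"slide": [0,0,0],"yaw": 0,"fingers": 0.5},{"slide": [0,0,0],"yaw": 0,"fingers": 0.5},{"slide": [0,0,0],"yaw": 0,"fingers": 0.5},{"slide": [0,0,0],"yaw": 0,"fingers": 0.5}]}}

```text
time: 38.72
eef_pos: [571.5, -350.2, 165.7]
orientation: [1.284, 2.866, -0.0]
wrist_force: [0.6, 0.5, -0.3]
finger_gap: 43.7
finger_force: 0.0
```

```bash
python3 -c "
from h import *
rectify('r4'); angle('r4')
knobs('wrist',[(545,-350),(500,-272)])
plan([(671.5,-158,275),(671.5,-158,197),(671.5,-158,275)])
"
```

```text
plane n [-0.685 -0.643  0.342] c [ 633.4 -187.3   72. ] 7921
r4 angle 0.815 grams 135.9 3167
(545, -350) knob [ 545.7 -349.2   76.5] mean [ 545.3 -348.4   76.5] lid [ 545.6 -349.5   56. ] [60. 60.  7.] z98 77.7
(500, -272) knob [ 500.4 -271.4   76.7] mean [ 500.4 -271.6   76.7] lid [ 500.3 -271.5   55.2] [60. 60.  6.] z98 77.8
now [ 571.1 -350.4  165.3] toolx 131.7 q [-0.57  0.55  1.56  0.    1.03 -1.3 ] t 38.83
(671.5, -158, 275) slide [76.9, 203.0, -109.7] yaw -0.0 rows> 3.9
(671.5, -158, 197) slide [0.0, 0.0, 78.0] yaw -0.0 rows> 1.2
(671.5, -158, 275) slide [0.0, 0.0, -78.0] yaw -0.0 rows> 1.2
```

View pics/r4.png

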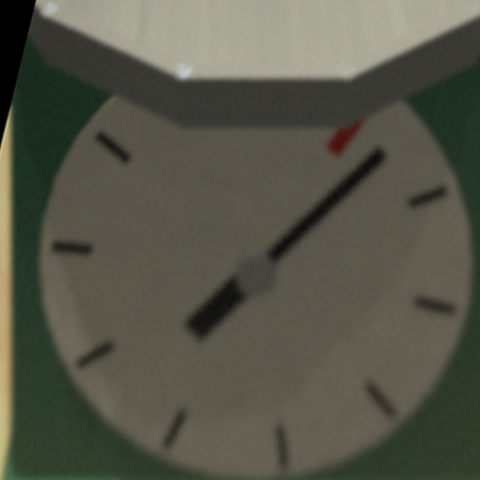

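The pointer is clearly past red, reading ≈ 136 g, so this cup goes to the tray.

Call:
{"name": "play_rows", "arguments": {"targets": [{"slide": [10,20,-50],"yaw": 0,"fingers": 0.5},{"slide": [25,65,-90],"yaw": 0,"fingers": 0.5},{"slide": [45,120,-110],"yaw": 0,"fingers": 0.5},{"slide": [66,175,-110],"yaw": 0,"fingers": 0.5},{"slide": [77,203,-110],"yaw": 0,"fingers": 0.5}]}}

```text
time: 39.45
eef_pos: [672.3, -155.5, 275.4]
orientation: [1.283, 2.867, 0.001]
wrist_force: [0.1, -1.0, -0.4]
finger_gap: 44.0
finger_force: 0.0
```

Call:
{"name": "play_rows", "arguments": {"targets": [{"slide": [0,0,0],"yaw": 0,"fingers": 0.5},{"slide": [0,0,30],"yaw": 0,"fingers": 0.5},{"slide": [0,0,60],"yaw": 0,"fingers": 0.5},{"slide": [0,0,78],"yaw": 0,"fingers": 0.5},{"slide": [0,0,78],"yaw": 0,"fingers": 0.5}]}}

```text
time: 40.08
eef_pos: [669.9, -159.0, 195.3]
orientation: [-1.287, -2.863, 0.001]
wrist_force: [-0.3, 0.4, 0.3]
finger_gap: 43.9
finger_force: 0.0
```

Call:
{"name": "play_rows", "arguments": {"targets": [{"slide": [0,0,0],"yaw": 0,"fingers": 0.5},{"slide": [0,0,0],"yaw": 0,"fingers": 0},{"slide": [0,0,0],"yaw": 0,"fingers": 0},{"slide": [0,0,0],"yaw": 0,"fingers": 0},{"slide": [0,0,0],"yaw": 0,"fingers": 0}]}}

```text
time: 40.7
eef_pos: [671.3, -158.3, 196.9]
orientation: [1.286, 2.866, 0.0]
wrist_force: [1.0, 0.4, 1.1]
finger_gap: 17.7
finger_force: 15.0
```

Call:
{"name": "play_rows", "arguments": {"targets": [{"slide": [0,0,-30],"yaw": 0,"fingers": 0},{"slide": [0,0,-70],"yaw": 0,"fingers": 0},{"slide": [0,0,-80],"yaw": 0,"fingers": 0},{"slide": [0,0,-80],"yaw": 0,"fingers": 0}]}}

```text
time: 41.2
eef_pos: [670.9, -158.4, 276.4]
orientation: [1.286, 2.866, 0.0]
wrist_force: [-0.3, -0.7, -1.6]
finger_gap: 17.0
finger_force: 15.0
```

Call:
{"name": "play_rows", "arguments": {"targets": [{"slide": [45,-21,0],"yaw": 0,"fingers": 0},{"slide": [98,-46,0],"yaw": 0,"fingers": 0},{"slide": [150,-70,10],"yaw": 0,"fingers": 0},{"slide": [203,-94,20],"yaw": 0,"fingers": 0},{"slide": [255,-119,40],"yaw": 0,"fingers": 0}]}}

```text
time: 41.82
eef_pos: [410.1, -46.2, 235.1]
orientation: [-1.286, -2.865, 0.0]
wrist_force: [-0.2, -0.2, -1.3]
finger_gap: 17.7
finger_force: 15.0
```

Call:
{"name": "play_rows", "arguments": {"targets": [{"slide": [4,-2,50],"yaw": 0,"fingers": 0},{"slide": [4,-2,100],"yaw": 0,"fingers": 0},{"slide": [4,-2,140],"yaw": 0,"fingers": 0},{"slide": [4,-2,140],"yaw": 0,"fingers": 0}]}}

```text
time: 42.32
eef_pos: [404.8, -44.8, 93.7]
orientation: [-1.283, -2.858, 0.004]
wrist_force: [-0.1, -1.2, -1.1]
finger_gap: 17.5
finger_force: 15.0
```

```bash
python3 -c "
from h import *
manip.get_image('side')
for t in ('tray','tray_handle','cup_1'): print(t,[(np.round(x['at'],1).tolist(),round(x['conf'],2)) for x in manip.pinpoint('side',t)])
plan([(409,-44.5,51),(409,-44.5,51)])
"
```

```text
tray [([440.6, 4.0, 5.2], 0.95)]
tray_handle [([455.7, -133.8, 33.5], 0.57), ([547.1, -352.0, 12.4], 0.24)]
cup_1 [([472.2, 53.4, 4.9], 0.88), ([403.7, -43.8, 41.5], 0.78), ([546.6, -349.8, 9.8], 0.54), ([498.9, -271.8, 12.0], 0.39)]
now [409.3 -45.5  97.8] toolx 131.7 q [-0.14  0.34  2.17 -0.    0.63 -0.87] t 42.52
(409, -44.5, 51) slide [0.9, 0.4, 46.8] yaw -0.0 rows> 0.7
(409, -44.5, 51) slide [0.0, 0.0, -0.0] yaw -0.0 rows> 0.0
```

Call:
{"name": "play_rows", "arguments": {"targets": [{"slide": [0,0,30],"yaw": 0,"fingers": 0},{"slide": [0,0,45],"yaw": 0,"fingers": 0},{"slide": [0,0,45],"yaw": 0,"fingers": 0},{"slide": [0,0,45],"yaw": 0,"fingers": 0},{"slide": [0,0,45],"yaw": 0,"fingers": 0.5}]}}

```text
time: 43.15
eef_pos: [409.2, -45.5, 52.6]
orientation: [1.286, 2.864, 0.001]
wrist_force: [-0.0, -0.3, 0.8]
finger_gap: 24.4
finger_force: 0.0
```

Call:
{"name": "play_rows", "arguments": {"targets": [{"slide": [0,0,0],"yaw": 0,"fingers": 0.5},{"slide": [0,0,-30],"yaw": 0,"fingers": 0.5},{"slide": [0,0,-80],"yaw": 0,"fingers": 0.5},{"slide": [-20,8,-130],"yaw": 0,"fingers": 0.5},{"slide": [-60,20,-170],"yaw": 0,"fingers": 0.5}]}}

```text
time: 43.78
eef_pos: [463.2, -76.7, 224.1]
orientation: [1.285, 2.866, 0.001]
wrist_force: [1.8, -0.5, 0.2]
finger_gap: 43.9
finger_force: 0.0
```

Call:
{"name": "play_rows", "arguments": {"targets": [{"slide": [-20,10,-50],"yaw": 0,"fingers": 0.5},{"slide": [-20,10,-50],"yaw": 0,"fingers": 0.5},{"slide": [-20,10,-50],"yaw": 0,"fingers": 0.5}]}}

```text
time: 44.15
eef_pos: [483.1, -85.0, 271.0]
orientation: [-1.286, -2.865, 0.0]
wrist_force: [0.3, 0.1, 0.2]
finger_gap: 43.9
finger_force: 0.0
```

```bash
python3 - <<'E'
from h import *
im,d,m=shot('wrist','t1'); np.savez('pics/t1.npz',im=im,d=d,**{k:np.array(v) for k,v in m.items()})
for t in ('tray','tray_handle'): print(t,[(np.round(x['at'],1).tolist(),round(x['conf'],2)) for x in manip.pinpoint('wrist',t)])
plan([])
E
```

```text
tray [([439.9, 7.6, 2.8], 0.83)]
tray_handle [([460.8, -134.3, 26.5], 0.81)]
now [482.6 -84.8 270.2] toolx 131.7 q [-0.2   0.17  1.87  0.    1.11 -0.93] t 44.3
```

View pics/t1.png

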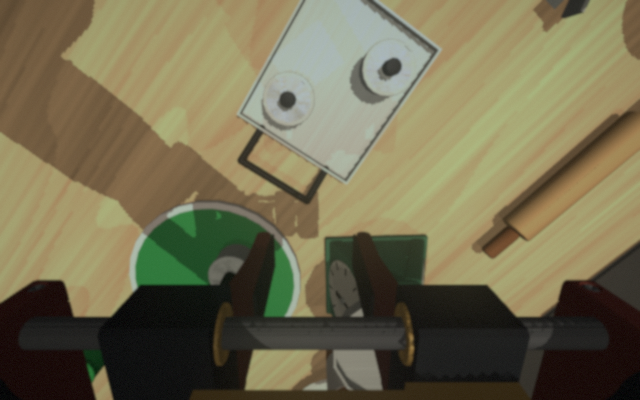

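Both cups stand in the tray at px (287,100) and (390,67). The handle bar runs (240,160)–(308,202). Next I look at the rack mouth from above with the yaw that the push needs.

```bash
python3 - <<'E'
from h import *
D=np.load('pics/t1.npz'); m={k:D[k] for k in('fx','fy','cx','cy','pose')}; d=D['d']; v,u=np.nonzero(d>0); z=d[v,u]
P=np.stack([(u-m['cx'])/m['fx']*z,-(v-m['cy'])/m['fy']*z,-z],1)@m['pose'][:3,:3].T+m['pose'][:3,3]
c=np.array([440,7.]); a=np.radians(98.5); X=np.array([np.cos(a),np.sin(a)]); Y=np.array([-X[1],X[0]])
e=np.stack([(P[:,:2]-c)@X,(P[:,:2]-c)@Y],1)
h=(abs(P[:,2]-31)<8)&(abs(e[:,0]+145)<12)&(abs(e[:,1])<45)
print('bar',P[h].mean(0).round(1),h.sum(),np.percentile(P[h,2],[50,95]).round(1)); q=P[h][:,:2]; vx,vy,x0,y0=cv2.fitLine(q.astype(np.float32),2,0,.01,.01).ravel(); print('bar dir deg',np.degrees(np.arctan2(vy,vx)))
al=(abs(P[:,2]-31)<10)&(abs(e[:,0]+145)<12)&(abs(e[:,1])<70); print('bar span e_y',np.percentile(e[al,1],[1,99]).round(1))
w=(abs(P[:,2]-19.5)<3)&(abs(e[:,0])<106)&(abs(e[:,1])<92)
for nm,s in (('rear',w&(e[:,0]<-90)&(abs(e[:,1])<75)),('right',w&(e[:,1]<-75)&(abs(e[:,0])<85)),('left',w&(e[:,1]>75)&(abs(e[:,0])<85)),('front',w&(e[:,0]>90))):
    q=P[s][:,:2]
    if len(q)>20:
        vx,vy,x0,y0=cv2.fitLine(q.astype(np.float32),2,0,.01,.01).ravel(); print(nm,len(q),np.degrees(np.arctan2(vy,vx)).round(2),(x0,y0),e[s].mean(0).round(1))
plan([(500,180,300,93)])
E
```

```text
bar [ 460.1 -134.7   32.8] 534 [33.1 35. ]
bar dir deg 8.59667
bar span e_y [-53.9  53. ]
rear 243 8.89 (np.float32(455.92673), np.float32(-90.54926)) [-98.8  -1.3]
right 266 -81.28 (np.float32(522.0259), np.float32(22.877035)) [  3.6 -83.5]
left 198 -81.29 (np.float32(359.90494), np.float32(-19.5154)) [-14.4  83.1]
front 205 7.66 (np.float32(463.90338), np.float32(110.325615)) [ 98.7 -38.9]
now [482.6 -84.8 270.2] toolx 131.7 q [-0.2   0.17  1.87  0.    1.11 -0.93] t 44.3
(500, 180, 300, 93) slide [186.2, 189.0, -29.8] yaw 0.675 rows> 4.3
```

Call:
{"name": "play_rows", "arguments": {"targets": [{"slide": [35,35,-10],"yaw": 0.14,"fingers": 0.6},{"slide": [75,76,-30],"yaw": 0.28,"fingers": 0.6},{"slide": [115,117,-30],"yaw": 0.42,"fingers": 0.6},{"slide": [150,153,-30],"yaw": 0.56,"fingers": 0.6},{"slide": [186,189,-30],"yaw": 0.675,"fingers": 0.6}]}}

```text
time: 44.92
eef_pos: [500.6, 181.0, 300.5]
orientation: [-2.166, -2.274, 0.003]
wrist_force: [0.4, -0.5, -0.4]
finger_gap: 52.9
finger_force: 0.0
```

Call:
{"name": "play_rows", "arguments": {"targets": [{"slide": [0,0,0],"yaw": 0,"fingers": 0.6},{"slide": [0,0,0],"yaw": 0,"fingers": 0.6},{"slide": [0,0,0],"yaw": 0,"fingers": 0.6}]}}

```text
time: 45.3
eef_pos: [501.3, 178.2, 301.3]
orientation: [-2.163, -2.278, 0.002]
wrist_force: [-0.1, -1.1, 0.7]
finger_gap: 52.5
finger_force: 0.0
```

```bash
python3 - <<'E'
from h import *
im,d,m=shot('wrist'); np.savez('pics/k1.npz',im=im,d=d,**{k:np.array(v) for k,v in m.items()})
print([(np.round(x['at'],1).tolist(),round(x['conf'],2)) for x in manip.pinpoint('wrist','rack_home')])
sc,_=manip.get_image('scene'); sd,_=manip.get_image('side')
o=np.zeros((560,800,3),np.uint8); o[:300,:480]=cv2.resize(im[:],(480,300))
o[:260,480:]=cv2.resize(sc[70:200,380:540],(320,260)); o[300:560,:400]=cv2.resize(sd[230:400,120:382],(400,260)); o[300:560,400:]=cv2.resize(sc[100:230,300:500],(400,260))
cv2.imwrite('pics/mix2.png',o[:,:,::-1]); plan([])
E
```

```text
[([761.0, 130.7, -4.4], 0.36), ([693.6, 367.6, -3.7], 0.28)]
now [501.7 178.5 301.8] toolx 92.9 q [ 0.32  0.2   1.75 -0.    1.19  0.27] t 45.5
```

View pics/mix2.png

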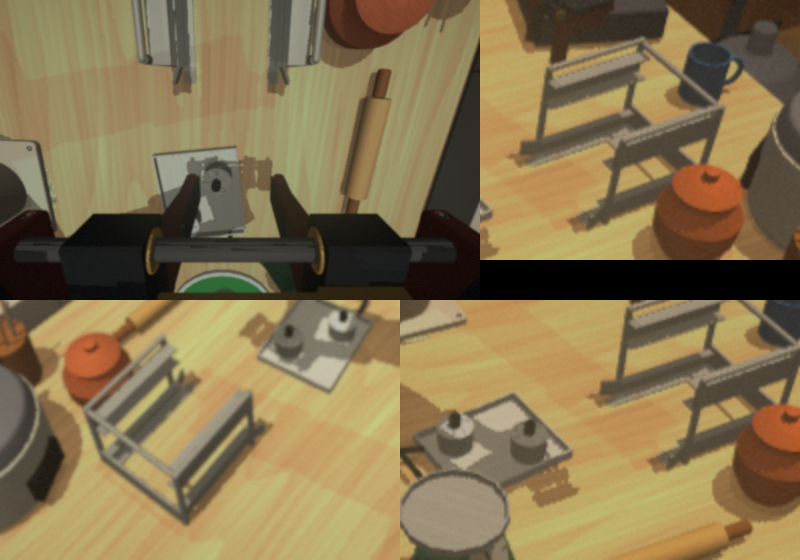

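The rack mouth is open between its two sides; the only top crossbar is at the back. In the wrist part, the sides stand at x≈165 and x≈295 of the 480-wide tile. I fit the rack axis from the cloud.

```bash
python3 - <<'E'
from h import *
D=np.load('pics/k1.npz'); m={k:D[k] for k in('fx','fy','cx','cy','pose')}; d=D['d']; v,u=np.nonzero(d>0); z=d[v,u]
Pw=np.stack([(u-m['cx'])/m['fx']*z,-(v-m['cy'])/m['fy']*z,-z],1)@m['pose'][:3,:3].T+m['pose'][:3,3]
c=np.array([485.5,355.5]); a=np.radians(93); X=np.array([np.cos(a),np.sin(a)]); Y=np.array([-X[1],X[0]])
for nm,P in (('wrist',Pw),('scene',np.load('pics/scene.npz')['P']),('side',np.load('pics/side.npz')['P'])):
    e=np.stack([(P[:,:2]-c)@X,(P[:,:2]-c)@Y],1); inb=(abs(e[:,0])<125)&(abs(e[:,1])<125)
    print(nm)
    for lo,hi in ((4,12),(12,40),(40,100),(100,122),(125,150),(155,180)):
        k=inb&(P[:,2]>lo)&(P[:,2]<hi)
        if k.sum()<20: continue
        out=[]
        for s in (k&(e[:,1]<0),k&(e[:,1]>0)):
            if s.sum()<10: continue
            q=P[s][:,:2].astype(np.float32); vx,vy,x0,y0=cv2.fitLine(q,2,0,.01,.01).ravel()
            out.append((int(s.sum()),np.degrees(np.arctan2(vy,vx)).round(1),np.percentile(e[s,1],[3,50,97]).round(1).tolist(),np.percentile(e[s,0],[1,99]).round().tolist()))
        print(lo,hi,out)
E
```

```text
wrist
4 12 [(38, np.float32(-73.8), [-100.9, -91.8, -68.5], [-115.0, 13.0]), (35, np.float32(80.5), [67.9, 90.2, 97.7], [-115.0, 16.0])]
12 40 [(772, np.float32(-80.7), [-101.4, -84.8, -79.9], [-115.0, 12.0]), (1019, np.float32(87.5), [76.1, 82.6, 97.8], [-113.0, 13.0])]
40 100 [(15, np.float32(20.7), [94.8, 95.7, 98.2], [-86.0, -85.0])]
100 122 [(730, np.float32(-85.5), [-81.5, -77.3, -73.6], [-87.0, -7.0]), (879, np.float32(-88.2), [70.3, 74.7, 79.6], [-86.0, -7.0])]
125 150 [(559, np.float32(-88.2), [-99.0, -85.4, -73.6], [-86.0, -17.0]), (843, np.float32(-87.3), [70.5, 82.2, 95.8], [-86.0, -17.0])]
155 180 [(1119, np.float32(-87.9), [-105.4, -99.9, -96.0], [-86.0, -23.0]), (1150, np.float32(-86.6), [93.2, 96.6, 102.4], [-85.0, -22.0])]
scene
4 12 [(95, np.float32(-69.8), [-105.3, -93.6, -19.5], [-117.0, 105.0]), (153, np.float32(-86.9), [45.0, 86.3, 99.8], [-116.0, 102.0])]
12 40 [(378, np.float32(-75.5), [-104.7, -91.6, -38.6], [-117.0, 105.0]), (360, np.float32(87.6), [48.6, 85.1, 100.3], [-114.0, 106.0])]
40 100 [(101, np.float32(-86.2), [-108.6, -103.8, -95.3], [-90.0, 103.0]
[... 593 characters left out ...]
1], [-120.0, 120.0])]
12 40 [(513, np.float32(-76.4), [-97.1, -83.3, -10.2], [-109.0, 109.0]), (713, np.float32(83.5), [17.7, 89.3, 105.2], [-108.0, 109.0])]
40 100 [(105, np.float32(-81.6), [-99.8, -94.6, -12.7], [-83.0, 109.0]), (143, np.float32(84.7), [9.7, 102.5, 106.9], [-82.0, 110.0])]
100 122 [(503, np.float32(-88.3), [-94.8, -82.3, -71.5], [-84.0, 107.0]), (188, np.float32(-89.6), [74.6, 98.3, 106.3], [-80.0, 109.0])]
125 150 [(181, np.float32(89.9), [-99.2, -86.7, -72.4], [-83.0, 108.0]), (391, np.float32(-86.3), [73.1, 98.1, 105.5], [-84.0, 109.0])]
155 180 [(442, np.float32(-71.5), [-102.4, -94.8, -8.9], [-81.0, 108.0]), (503, np.float32(76.8), [9.3, 99.4, 105.8], [-79.0, 109.0])]
```

```bash
python3 - <<'E'
from h import *
plan([(480,20,220,50),(460.3,-135,150,8.6),(460.3,-135,14)])
E
```

```text
now [501.7 178.5 301.8] toolx 92.9 q [ 0.32  0.2   1.75 -0.    1.19  0.27] t 45.5
(480, 20, 220, 50) slide [-157.2, -29.8, 81.8] yaw 0.749 rows> 4.0
(460.3, -135, 150, 8.6) slide [-131.4, 84.5, 70.0] yaw 0.723 rows> 3.9
(460.3, -135, 14) slide [0.0, 0.0, 136.0] yaw -0.0 rows> 2.2
```

Call:
{"name": "play_rows", "arguments": {"targets": [{"slide": [-35,-7,0],"yaw": 0.15,"fingers": 0.4},{"slide": [-75,-14,20],"yaw": 0.3,"fingers": 0.4},{"slide": [-115,-22,50],"yaw": 0.45,"fingers": 0.4},{"slide": [-157,-30,82],"yaw": 0.6,"fingers": 0.4},{"slide": [-157,-30,82],"yaw": 0.75,"fingers": 0.4}]}}

```text
time: 46.12
eef_pos: [477.6, 18.4, 217.5]
orientation: [-2.852, -1.315, 0.007]
wrist_force: [0.2, 0.6, 1.0]
finger_gap: 35.3
finger_force: 0.0
```

Call:
{"name": "play_rows", "arguments": {"targets": [{"slide": [-35,22,20],"yaw": 0.17,"fingers": 0.4},{"slide": [-75,48,40],"yaw": 0.34,"fingers": 0.4},{"slide": [-115,74,60],"yaw": 0.51,"fingers": 0.4},{"slide": [-131,84,70],"yaw": 0.68,"fingers": 0.4},{"slide": [-131,84,70],"yaw": 0.723,"fingers": 0.4}]}}

```text
time: 46.75
eef_pos: [459.1, -135.1, 148.9]
orientation: [-3.133, -0.226, 0.002]
wrist_force: [0.6, 0.6, 0.1]
finger_gap: 35.2
finger_force: 0.0
```

Call:
{"name": "play_rows", "arguments": {"targets": [{"slide": [0,0,0],"yaw": 0,"fingers": 0.4},{"slide": [0,0,0],"yaw": 0,"fingers": 0.4},{"slide": [0,0,0],"yaw": 0,"fingers": 0.4}]}}

```text
time: 47.12
eef_pos: [460.2, -133.1, 149.9]
orientation: [3.132, 0.237, 0.001]
wrist_force: [0.2, 0.7, -0.2]
finger_gap: 35.2
finger_force: 0.0
```

```bash
python3 - <<'E'
from h import *
cams=[('side',),('wrist',)]
for (c,) in cams:
    manip.get_image(c)
    for t in ('tray_handle','tray'): print(c,t,[(np.round(x['at'],1).tolist(),round(x['conf'],2)) for x in manip.pinpoint(c,t)])
P,C=cloud('wrist'); c=np.array([440,7.]); a=np.radians(98.6); X=np.array([np.cos(a),np.sin(a)]); Y=np.array([-X[1],X[0]])
e=np.stack([(P[:,:2]-c)@X,(P[:,:2]-c)@Y],1)
h=(abs(P[:,2]-31)<8)&(abs(e[:,0]+145)<15)&(abs(e[:,1])<40)
print('bar',P[h].mean(0).round(1) if h.any() else '',h.sum())
plan([(460.3,-135,14)])
E
```

```text
side tray_handle [([458.4, -137.7, 34.2], 0.85)]
side tray [([437.8, 5.6, 3.2], 0.86)]
wrist tray_handle [([460.5, -132.3, 26.7], 0.69)]
wrist tray [([440.5, 9.1, 1.0], 0.81)]
bar [ 464.  -136.2   32.9] 888
now [ 460.1 -133.2  149.7] toolx 8.6 q [-0.31  0.32  2.   -0.    0.82  1.11] t 47.48
(460.3, -135, 14) slide [-0.0, 1.8, 135.7] yaw -0.0 rows> 2.2
```

Call:
{"name": "play_rows", "arguments": {"targets": [{"slide": [0,2,40],"yaw": 0,"fingers": 0.4},{"slide": [0,2,85],"yaw": 0,"fingers": 0.4},{"slide": [0,2,120],"yaw": 0,"fingers": 0.4},{"slide": [0,2,136],"yaw": 0,"fingers": 0.4},{"slide": [0,2,136],"yaw": 0,"fingers": 0.4}]}}

```text
time: 48.1
eef_pos: [459.9, -135.1, 13.1]
orientation: [-3.132, -0.235, 0.003]
wrist_force: [1.2, -0.5, 0.5]
finger_gap: 34.7
finger_force: 0.0
```

Call:
{"name": "play_rows", "arguments": {"targets": [{"slide": [0,0,0],"yaw": 0,"fingers": 0.4},{"slide": [0,0,0],"yaw": 0,"fingers": 0},{"slide": [0,0,0],"yaw": 0,"fingers": 0},{"slide": [0,0,0],"yaw": 0,"fingers": 0},{"slide": [0,0,0],"yaw": 0,"fingers": 0}], "grip_force": 45}}

```text
time: 48.72
eef_pos: [460.7, -135.5, 14.2]
orientation: [3.132, 0.235, 0.001]
wrist_force: [-0.2, -1.9, 6.2]
finger_gap: 8.9
finger_force: 45.0
```

```bash
python3 - <<'E'
from h import *
print(manip.get_obs()['wrist_force'].round(1),manip.get_obs()['finger_gap'])
z=14
def H(t): return (494.1+.0488*t,210.7-.9988*t,z,2.8)
plan([H(300),H(200),H(120),H(60)])
E
```

```text
[-0.2 -1.9  6.2] 8.897910618975917
now [ 460.7 -135.5   14.2] toolx 8.6 q [-0.31  0.58  2.05 -0.    0.52  1.11] t 48.73
(508.74, -88.94, 14, 2.8) slide [54.5, -38.9, 0.2] yaw 0.101 rows> 1.1
(503.86, 10.939999999999998, 14, 2.8) slide [0.0, -100.0, -0.0] yaw -0.0 rows> 1.6
(499.956, 90.84399999999998, 14, 2.8) slide [0.0, -80.0, -0.0] yaw -0.0 rows> 1.3
(497.028, 150.772, 14, 2.8) slide [0.0, -60.0, -0.0] yaw -0.0 rows> 1.0
```

Call:
{"name": "play_rows", "arguments": {"targets": [{"slide": [3,-2,0],"yaw": 0.005,"fingers": 0},{"slide": [9,-6,0],"yaw": 0.015,"fingers": 0},{"slide": [15,-11,0],"yaw": 0.03,"fingers": 0},{"slide": [22,-16,0],"yaw": 0.045,"fingers": 0},{"slide": [27,-19,0],"yaw": 0.05,"fingers": 0}]}}

```text
time: 49.35
eef_pos: [483.1, -112.9, 14.1]
orientation: [3.137, 0.16, -0.004]
wrist_force: [-7.0, -7.1, 11.1]
finger_gap: 9.3
finger_force: 45.6
```

Call:
{"name": "play_rows", "arguments": {"targets": [{"slide": [6,-4,0],"yaw": 0.015,"fingers": 0},{"slide": [13,-9,0],"yaw": 0.025,"fingers": 0},{"slide": [20,-14,0],"yaw": 0.04,"fingers": 0},{"slide": [25,-18,0],"yaw": 0.05,"fingers": 0},{"slide": [27,-19,0],"yaw": 0.05,"fingers": 0}]}}

```text
time: 49.98
eef_pos: [507.8, -91.4, 14.1]
orientation: [3.14, 0.082, -0.005]
wrist_force: [-7.2, -7.8, 12.3]
finger_gap: 8.9
finger_force: 45.6
```

```bash
cat >> h.py <<'E'
def traypose(cam,c,deg):
    P,C=cloud(cam)
    c=np.array(c,float)
    for _ in range(4):
        a=np.radians(deg); X=np.array([np.cos(a),np.sin(a)]); Y=np.array([-X[1],X[0]])
        e=np.stack([(P[:,:2]-c)@X,(P[:,:2]-c)@Y],1); w=(abs(P[:,2]-19.5)<3.5)
        out=[];sh=np.zeros(2);A=[]
        for nm,ax,sg in (('R',1,-1),('L',1,1),('rear',0,-1),('front',0,1)):
            lim,tgt,ol=((85,83.5,70) if ax else (100,98.5,65)) [0],((83.5) if ax else 98.5),(80 if ax else 65)
            s=w&(abs(sg*e[:,ax]-tgt)<9)&(abs(e[:,1-ax])<ol)
            if s.sum()<40: out.append((nm,int(s.sum()))); continue
            p=np.polyfit(e[s,1-ax],e[s,ax],1); out.append((nm,int(s.sum()),round(np.median(e[s,ax]),1),round(np.degrees(p[0])*(1 if ax else -1),2)))
            A.append((np.degrees(p[0])*(1 if ax else -1),s.sum()*(3 if ax else 1)))
        o={x[0]:x[2] for x in out if len(x)>2}
        dy=[o[k]-g for k,g in (('R',-83.5),('L',83.5)) if k in o]; dx=[o[k]-g for k,g in (('rear',-98.5),('front',98.5)) if k in o]
        if dx: sh[0]=np.mean(dx)
        if dy: sh[1]=np.mean(dy)
        c=c+sh[0]*X+sh[1]*Y
        if A: deg+=np.average([x for x,_ in A],weights=[y for _,y in A])
    print(cam,out); print('tray',c.round(1),round(deg,2)); return c,deg
def home(c,deg,h=(487.0,355.5),hd=92.8):
    a=np.radians(hd); X=np.array([np.cos(a),np.sin(a)]); Y=np.array([-X[1],X[0]]); d=np.array(c)-h
    print('to go',round(-d@X,1),'lateral',round(d@Y,1),'angle',round(deg-hd,2))
E
python3 - <<'E'
from h import *
for k in ('wrist','side','scene'):
    home(*traypose(k,(503,56),93))
plan([])
E
```

```text
wrist [('R', 1048, np.float64(-83.6), np.float64(0.58)), ('L', 9), ('rear', 1048, np.float64(-98.5), np.float64(-1.89)), ('front', 0)]
tray [494.9  52.3] 95.11
to go 303.2 lateral 6.9 angle 2.31
side [('R', 3), ('L', 12), ('rear', 33), ('front', 42, np.float64(98.5), np.float64(-0.0))]
tray [503.   55.7] 95.71
to go 300.2 lateral -1.4 angle 2.91
scene [('R', 21), ('L', 2), ('rear', 4), ('front', 22)]
tray [503.  56.] 93
to go 299.9 lateral -1.4 angle 0.2
now [507.9 -91.3  14.1] toolx 3.0 q [-0.2   0.61  1.97 -0.    0.57  1.32] t 50.12
```

Call:
{"name": "play_rows", "arguments": {"targets": [{"slide": [0,-2,-1],"yaw": 0.02,"fingers": 0},{"slide": [0,-8,-1],"yaw": 0.04,"fingers": 0},{"slide": [0,-14,-1],"yaw": 0.06,"fingers": 0},{"slide": [0,-18,-1],"yaw": 0.08,"fingers": 0},{"slide": [0,-20,-1],"yaw": 0.08,"fingers": 0}]}}

```text
time: 50.75
eef_pos: [508.2, -70.5, 14.6]
orientation: [-3.141, 0.047, 0.0]
wrist_force: [0.1, -1.4, -0.6]
finger_gap: 8.7
finger_force: 45.1
```

```bash
python3 - <<'E'
from h import *
print(manip.get_obs()['wrist_force'])
home(*traypose('wrist',(496,72),94))
plan([])
E
```

```text
[ 0.13457569 -1.35474808 -0.58221288]
wrist [('R', 1123, np.float64(-83.2), np.float64(0.74)), ('L', 28), ('rear', 1142, np.float64(-98.6), np.float64(-1.64)), ('front', 0)]
tray [511.3  74. ] 88.83
to go 282.4 lateral -10.5 angle -3.97
now [508.2 -70.4  14.6] toolx -1.7 q [-0.16  0.6   1.97  0.    0.56  1.44] t 50.8
```

Call:
{"name": "play_rows", "arguments": {"targets": [{"slide": [0,-3,0],"yaw": -0.02,"fingers": 0},{"slide": [0,-8,0],"yaw": -0.04,"fingers": 0},{"slide": [0,-14,0],"yaw": -0.06,"fingers": 0},{"slide": [0,-18,0],"yaw": -0.075,"fingers": 0},{"slide": [0,-20,0],"yaw": -0.075,"fingers": 0}]}}

```text
time: 51.42
eef_pos: [508.8, -50.6, 14.7]
orientation: [3.141, 0.071, 0.0]
wrist_force: [0.9, -2.0, -2.4]
finger_gap: 8.6
finger_force: 45.1
```

```bash
python3 - <<'E'
from h import *
print(manip.get_obs()['wrist_force'])
home(*traypose('wrist',(501,95),92))
home(*traypose('side',(501,95),92))
manip.get_image('side')
print([(np.round(x['at'],1).tolist(),round(x['conf'],2)) for t in ('tray','tray_handle') for x in manip.pinpoint('side',t)])
plan([])
E
```

```text
[ 0.89308129 -2.04617055 -2.44462575]
wrist [('R', 1171, np.float64(-83.4), np.float64(0.29)), ('L', 43, np.float64(83.5), np.float64(11.72)), ('rear', 1175, np.float64(-98.5), np.float64(-2.06)), ('front', 0)]
tray [505.8  93.7] 91.5
to go 262.4 lateral -6.0 angle -1.3
side [('R', 31), ('L', 52, np.float64(83.5), np.float64(-0.38)), ('rear', 42, np.float64(-98.5), np.float64(1.25)), ('front', 41, np.float64(98.5), np.float64(0.15))]
tray [502.4  96.5] 91.83
to go 259.4 lateral -2.8 angle -0.97
[([504.5, 91.6, 1.2], 0.79), ([504.7, -49.1, 35.1], 0.59)]
now [508.5 -50.7  14.6] toolx 2.6 q [-0.12  0.6   1.98  0.    0.56  1.4 ] t 51.67
```

Call:
{"name": "play_rows", "arguments": {"targets": [{"slide": [-1,-4,0],"yaw": -0.01,"fingers": 0},{"slide": [-2,-14,0],"yaw": -0.02,"fingers": 0},{"slide": [-3,-25,0],"yaw": -0.03,"fingers": 0},{"slide": [-4,-35,0],"yaw": -0.03,"fingers": 0},{"slide": [-5,-40,0],"yaw": -0.03,"fingers": 0}]}}

```text
time: 52.3
eef_pos: [501.7, -10.3, 14.7]
orientation: [3.139, 0.119, -0.0]
wrist_force: [0.0, -2.4, -1.1]
finger_gap: 8.9
finger_force: 45.0
```

```bash
python3 - <<'E'
from h import *
print(manip.get_obs()['wrist_force'])
home(*traypose('wrist',(501,135),93))
home(*traypose('side',(501,135),93))
im,d,m=shot('wrist'); np.savez('pics/t2.npz',im=im,d=d,**{k:np.array(v) for k,v in m.items()})
sd,_,_=shot('side'); o=np.zeros((560,640,3),np.uint8); o[:300,:480]=cv2.resize(im,(480,300)); o[300:,:440]=cv2.resize(sd[200:370,150:438],(440,260)); cv2.imwrite('pics/mix3.png',o[:,:,::-1])
plan([])
E
```

```text
[ 0.04289814 -2.43789077 -1.13103221]
wrist [('R', 1156, np.float64(-83.3), np.float64(0.13)), ('L', 42, np.float64(83.2), np.float64(16.24)), ('rear', 1169, np.float64(-98.5), np.float64(-2.16)), ('front', 0)]
tray [493.3 133.6] 93.85
to go 222.0 lateral 4.6 angle 1.05
side [('R', 6), ('L', 8), ('rear', 46, np.float64(-98.5), np.float64(0.08)), ('front', 25)]
tray [500.9 137.3] 94.81
to go 218.6 lateral -3.2 angle 2.01
now [501.7 -10.8  14.6] toolx 4.3 q [-0.05  0.6   2.    0.    0.55  1.45] t 52.5
```

View pics/mix3.png

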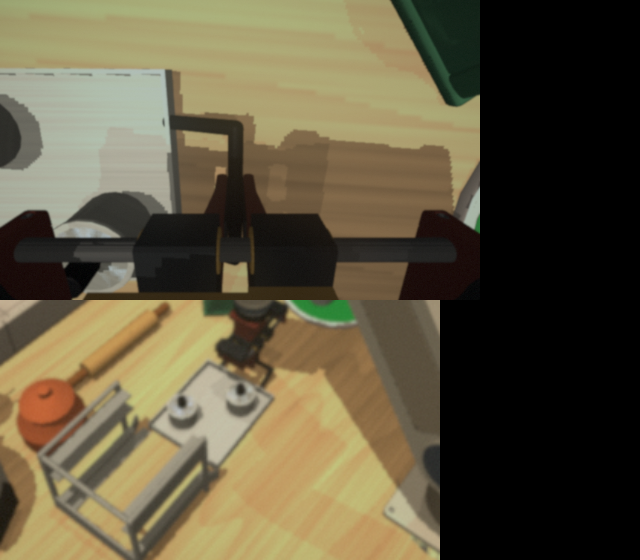

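The side tile shows the tray right before the mouth with both cups upright. The wrist tile shows the bar held at mid-length.

```bash
python3 - <<'E'
from h import *
def H(t): return (494.1+.0488*t,210.7-.9988*t,14.6,2.8)
plan([H(190),H(140),H(70)])
E
```

```text
now [501.7 -10.8  14.6] toolx 4.3 q [-0.05  0.6   2.    0.    0.55  1.45] t 52.5
(503.372, 20.927999999999997, 14.6, 2.8) slide [4.0, -31.5, 0.0] yaw 0.026 rows> 0.5
(500.932, 70.868, 14.6, 2.8) slide [0.0, -50.0, -0.0] yaw -0.0 rows> 0.8
(497.516, 140.784, 14.6, 2.8) slide [0.0, -70.0, -0.0] yaw -0.0 rows> 1.1
```

Call:
{"name": "play_rows", "arguments": {"targets": [{"slide": [1,-5,0],"yaw": 0.01,"fingers": 0},{"slide": [2,-14,0],"yaw": 0.02,"fingers": 0},{"slide": [3,-23,0],"yaw": 0.026,"fingers": 0},{"slide": [4,-29,0],"yaw": 0.026,"fingers": 0},{"slide": [4,-31,0],"yaw": 0.026,"fingers": 0}]}}

```text
time: 53.12
eef_pos: [503.7, 20.6, 14.7]
orientation: [3.141, 0.078, 0.0]
wrist_force: [0.1, -2.7, -1.3]
finger_gap: 9.1
finger_force: 45.0
```

```bash
python3 - <<'E'
from h import *
print(manip.get_obs()['wrist_force'])
home(*traypose('wrist',(496,166),93))
# gap between tray sides and rack sides, from scene+side clouds in rack frame
h=np.array([487.0,355.5]); a=np.radians(92.8); X=np.array([np.cos(a),np.sin(a)]); Y=np.array([-X[1],X[0]])
for cam in ('side','scene'):
    P,C=cloud(cam); e=np.stack([(P[:,:2]-h)@X,(P[:,:2]-h)@Y],1)
    for nm,sel in (('tray z15-24 x-185..-130',(P[:,2]>15)&(P[:,2]<24)&(e[:,0]>-270)&(e[:,0]<-125)),('rack top',(P[:,2]>160)&(P[:,2]<180)&(abs(e[:,0])<80))):
        s=sel&(abs(e[:,1])<125); y=e[s,1]; L=y[y>60];Rr=y[y<-60]
        print(cam,nm,'L',np.percentile(L,[50,98]).round(1) if len(L)>5 else '', 'R',np.percentile(Rr,[2,50]).round(1) if len(Rr)>5 else '')
plan([])
E
```

```text
[ 0.07661451 -2.74150319 -1.28614687]
wrist [('R', 1156, np.float64(-83.6), np.float64(0.65)), ('L', 34), ('rear', 1225, np.float64(-98.5), np.float64(-1.87)), ('front', 0)]
tray [497.3 164.8] 92.54
to go 191.0 lateral -0.9 angle -0.26
side tray z15-24 x-185..-130 L [85.5 87.8] R [-84.1 -81.1]
side rack top L [103.7 107.9] R [-102.4  -95.8]
scene tray z15-24 x-185..-130 L [82.8 87.3] R [-87.3 -83.6]
scene rack top L [ 97.5 104.4] R [-105.8 -101.9]
now [503.6  20.4  14.6] toolx 2.8 q [0.02 0.6  1.99 0.   0.55 1.54] t 53.27
```

Call:
{"name": "play_rows", "arguments": {"targets": [{"slide": [0,-5,0],"yaw": 0,"fingers": 0},{"slide": [0,-14,0],"yaw": 0,"fingers": 0},{"slide": [0,-24,0],"yaw": 0,"fingers": 0},{"slide": [0,-33,0],"yaw": 0,"fingers": 0},{"slide": [0,-38,0],"yaw": 0,"fingers": 0}]}}

```text
time: 53.9
eef_pos: [501.8, 58.8, 14.7]
orientation: [-3.141, -0.078, -0.0]
wrist_force: [-0.4, -2.8, -0.9]
finger_gap: 8.7
finger_force: 45.0
```

```bash
python3 - <<'E'
from h import *
home(*traypose('wrist',(495,203),92.8))
plan([])
E
```

```text
wrist [('R', 1177, np.float64(-83.0), np.float64(0.27)), ('L', 44, np.float64(83.0), np.float64(12.99)), ('rear', 1251, np.float64(-98.5), np.float64(-2.14)), ('front', 0)]
tray [496.  202.8] 92.77
to go 152.9 lateral -1.5 angle -0.03
now [501.8  59.1  14.7] toolx 2.8 q [0.09 0.6  1.99 0.   0.55 1.61] t 53.95
```

Call:
{"name": "play_rows", "arguments": {"targets": [{"slide": [0,-6,0],"yaw": 0,"fingers": 0},{"slide": [0,-16,0],"yaw": 0,"fingers": 0},{"slide": [0,-27,0],"yaw": 0,"fingers": 0},{"slide": [0,-38,0],"yaw": 0,"fingers": 0},{"slide": [0,-44,0],"yaw": 0,"fingers": 0}]}}

```text
time: 54.58
eef_pos: [499.6, 102.8, 14.7]
orientation: [3.141, 0.078, 0.0]
wrist_force: [0.0, -3.3, 0.5]
finger_gap: 8.9
finger_force: 45.0
```

Call:
{"name": "play_rows", "arguments": {"targets": [{"slide": [0,-6,0],"yaw": 0,"fingers": 0},{"slide": [0,-14,-1],"yaw": 0,"fingers": 0},{"slide": [0,-22,-2],"yaw": 0,"fingers": 0},{"slide": [0,-28,-2.5],"yaw": 0,"fingers": 0},{"slide": [0,-32,-3],"yaw": 0,"fingers": 0}]}}

```text
time: 55.2
eef_pos: [497.9, 134.4, 17.6]
orientation: [-3.141, -0.077, 0.0]
wrist_force: [0.5, -1.0, -1.9]
finger_gap: 8.7
finger_force: 45.0
```

```bash
python3 - <<'E'
from h import *
print(manip.get_obs()['wrist_force'].round(1))
P,C=cloud('side'); h=np.array([487.0,355.5]); a=np.radians(92.8); X=np.array([np.cos(a),np.sin(a)]); Y=np.array([-X[1],X[0]])
home(*traypose('wrist',(492,280),92.8))
cups('side')
plan([])
E
```

```text
[ 0.5 -1.  -1.9]
wrist [('R', 1203, np.float64(-83.1), np.float64(-0.26)), ('L', 43, np.float64(82.5), np.float64(9.1)), ('rear', 1439, np.float64(-98.3), np.float64(-0.25)), ('front', 0)]
tray [494.5 279.5] 90.63
to go 76.3 lateral -3.8 angle -2.17
side [([528.0, 324.0, 9.0], 0.8), ([456.0, 236.0, 6.0], 0.57)]
now [498.  134.3  17.6] toolx 2.8 q [0.24 0.6  1.97 0.   0.57 1.76] t 55.4
```

Call:
{"name": "play_rows", "arguments": {"targets": [{"slide": [0,-5,0],"yaw": 0,"fingers": 0},{"slide": [0,-14,0],"yaw": 0,"fingers": 0},{"slide": [0,-23,0],"yaw": 0,"fingers": 0},{"slide": [0,-31,0],"yaw": 0,"fingers": 0},{"slide": [0,-35,0],"yaw": 0,"fingers": 0}]}}

```text
time: 56.02
eef_pos: [496.4, 169.6, 17.7]
orientation: [-3.141, -0.078, -0.0]
wrist_force: [-0.4, -2.4, -1.7]
finger_gap: 8.8
finger_force: 45.0
```

Call:
{"name": "play_rows", "arguments": {"targets": [{"slide": [0,-5,0],"yaw": 0,"fingers": 0},{"slide": [0,-12,0],"yaw": 0,"fingers": 0},{"slide": [0,-20,0],"yaw": 0,"fingers": 0},{"slide": [0,-26,0],"yaw": 0,"fingers": 0},{"slide": [0,-30,0],"yaw": 0,"fingers": 0}]}}

```text
time: 56.65
eef_pos: [494.9, 199.3, 17.7]
orientation: [-3.141, -0.077, 0.0]
wrist_force: [0.8, -1.3, -2.0]
finger_gap: 9.3
finger_force: 45.0
```

Call:
{"name": "play_rows", "arguments": {"targets": [{"slide": [0,-2,0],"yaw": 0,"fingers": 0},{"slide": [0,-4,0],"yaw": 0,"fingers": 0},{"slide": [0,-6,0],"yaw": 0,"fingers": 0},{"slide": [0,-6,0],"yaw": 0,"fingers": 0}]}}

```text
time: 57.15
eef_pos: [494.6, 205.0, 17.7]
orientation: [-3.14, -0.076, -0.0]
wrist_force: [-0.7, -0.3, -2.1]
finger_gap: 9.0
finger_force: 45.0
```

```bash
python3 - <<'E'
from h import *
print(manip.get_obs()['wrist_force'].round(1))
plan([(494.1,210.7,17.6,2.8)])
E
```

```text
[-0.7 -0.3 -2.1]
now [494.6 205.   17.7] toolx 2.8 q [0.37 0.62 1.93 0.   0.6  1.89] t 57.15
(494.1, 210.7, 17.6, 2.8) slide [-0.2, -5.7, 0.1] yaw -0.0 rows> 0.1
```

Now I creep forward to feel the stop, which lies 4 mm beyond home.

Call:
{"name": "play_rows", "arguments": {"targets": [{"slide": [0,-1,0],"yaw": 0,"fingers": 0},{"slide": [0,-2,0],"yaw": 0,"fingers": 0},{"slide": [0,-3,0],"yaw": 0,"fingers": 0},{"slide": [0,-4,0],"yaw": 0,"fingers": 0},{"slide": [0,-4,0],"yaw": 0,"fingers": 0}]}}

```text
time: 57.78
eef_pos: [494.4, 209.0, 17.7]
orientation: [-3.141, -0.077, -0.0]
wrist_force: [0.8, -0.7, -2.8]
finger_gap: 8.9
finger_force: 45.0
```

Call:
{"name": "play_rows", "arguments": {"targets": [{"slide": [0,-1,0],"yaw": 0,"fingers": 0},{"slide": [0,-2,0],"yaw": 0,"fingers": 0},{"slide": [0,-2,0],"yaw": 0,"fingers": 0}]}}

```text
time: 58.15
eef_pos: [494.3, 211.0, 17.7]
orientation: [-3.141, -0.077, -0.0]
wrist_force: [0.4, -0.4, -1.8]
finger_gap: 8.9
finger_force: 45.0
```

Call:
{"name": "play_rows", "arguments": {"targets": [{"slide": [0,-1,0],"yaw": 0,"fingers": 0},{"slide": [0,-2,0],"yaw": 0,"fingers": 0},{"slide": [0,-2,0],"yaw": 0,"fingers": 0}]}}

```text
time: 58.52
eef_pos: [494.2, 213.0, 17.7]
orientation: [-3.141, -0.077, -0.0]
wrist_force: [0.1, -0.5, -2.3]
finger_gap: 8.6
finger_force: 45.0
```

```bash
python3 - <<'E'
from h import *
print(manip.get_obs()['wrist_force'].round(1))
P,C=cloud('wrist'); h=np.array([487.0,355.5]); a=np.radians(92.8); X=np.array([np.cos(a),np.sin(a)]); Y=np.array([-X[1],X[0]])
e=np.stack([(P[:,:2]-h)@X,(P[:,:2]-h)@Y],1)
w=(abs(P[:,2]-22)<3)&(abs(e[:,0]+98)<9)&(e[:,1]<-20)&(e[:,1]>-70); print('rear wall e_x',np.percentile(e[w,0],[2,50,98]).round(1) if w.any() else '',w.sum())
r=(P[:,2]>100)&(P[:,2]<185)&(abs(e[:,1])<125)&(abs(e[:,0])<125); print('rack upper mouth e_x',np.percentile(e[r,0],[1,3,10]).round(1) if r.any() else '',r.sum())
r=(P[:,2]>28)&(P[:,2]<100)&(e[:,1]<-88)&(e[:,1]>-125)&(abs(e[:,0])<125); print('post',np.percentile(e[r,0],[1,3,10]).round(1) if r.any() else '',r.sum())
plan([])
E
```

```text
[ 0.1 -0.5 -2.3]
rear wall e_x [-106.4  -97.5  -95.1] 868
rack upper mouth e_x [-124.4 -123.3 -119.4] 27454
post [-113.4 -108.1  -89.4] 7910
now [494.2 213.   17.7] toolx 2.8 q [0.38 0.62 1.92 0.   0.6  1.91] t 58.58
```

Call:
{"name": "play_rows", "arguments": {"targets": [{"slide": [0,-1,0],"yaw": 0,"fingers": 0},{"slide": [0,-1,0],"yaw": 0,"fingers": 0},{"slide": [0,-1,0],"yaw": 0,"fingers": 0}]}}

```text
time: 58.95
eef_pos: [493.9, 213.1, 17.6]
orientation: [3.14, 0.077, -0.001]
wrist_force: [0.2, -6.5, -2.2]
finger_gap: 8.6
finger_force: 45.0
```

Call:
{"name": "play_rows", "arguments": {"targets": [{"slide": [0,-1,0],"yaw": 0,"fingers": 0},{"slide": [0,-1,0],"yaw": 0,"fingers": 0},{"slide": [0,-1,0],"yaw": 0,"fingers": 0}]}}

```text
time: 59.32
eef_pos: [493.9, 213.2, 17.5]
orientation: [3.139, 0.077, -0.002]
wrist_force: [2.7, -11.9, -0.8]
finger_gap: 9.1
finger_force: 45.0
```

Call:
{"name": "play_rows", "arguments": {"targets": [{"slide": [0,-1,0],"yaw": 0,"fingers": 0},{"slide": [0,-1,0],"yaw": 0,"fingers": 0},{"slide": [0,-1,0],"yaw": 0,"fingers": 0}]}}

```text
time: 59.7
eef_pos: [493.8, 213.2, 17.4]
orientation: [3.137, 0.078, -0.002]
wrist_force: [3.9, -17.5, -0.0]
finger_gap: 8.8
finger_force: 45.0
```

The stop is felt at y ≈ 213.1. I back off about 2–3 mm, release and rise.

Call:
{"name": "play_rows", "arguments": {"targets": [{"slide": [0,2,0],"yaw": 0,"fingers": 0},{"slide": [0,4,0],"yaw": 0,"fingers": 0},{"slide": [0,6,0],"yaw": 0,"fingers": 0},{"slide": [0,6,0],"yaw": 0,"fingers": 0}]}}

```text
time: 60.2
eef_pos: [494.6, 210.1, 17.8]
orientation: [-3.14, -0.077, -0.001]
wrist_force: [0.0, 0.6, -3.2]
finger_gap: 8.7
finger_force: 45.0
```

Call:
{"name": "play_rows", "arguments": {"targets": [{"slide": [0,0,0],"yaw": 0,"fingers": 0.35},{"slide": [0,0,0],"yaw": 0,"fingers": 0.35},{"slide": [0,0,0],"yaw": 0,"fingers": 0.35},{"slide": [0,0,-15],"yaw": 0,"fingers": 0.35},{"slide": [0,0,-40],"yaw": 0,"fingers": 0.35}]}}

```text
time: 60.82
eef_pos: [493.9, 209.7, 58.3]
orientation: [3.14, 0.077, -0.002]
wrist_force: [0.2, 0.9, 0.3]
finger_gap: 30.7
finger_force: 0.0
```

Call:
{"name": "play_rows", "arguments": {"targets": [{"slide": [0,10,-40],"yaw": 0,"fingers": 0.35},{"slide": [0,60,-90],"yaw": 0,"fingers": 0.35},{"slide": [0,110,-130],"yaw": 0,"fingers": 0.35},{"slide": [0,160,-160],"yaw": 0,"fingers": 0.35},{"slide": [0,160,-160],"yaw": 0,"fingers": 0.35}]}}

```text
time: 61.45
eef_pos: [503.7, 47.6, 221.3]
orientation: [3.141, 0.071, 0.009]
wrist_force: [0.3, 0.3, 0.1]
finger_gap: 31.0
finger_force: 0.0
```

```bash
python3 - <<'E'
from h import *
for c in('side','scene'):
    manip.get_image(c)
    for t in ('tray','tray_handle','cup_1'): print(c,t,[(np.round(x['at'],1).tolist(),round(x['conf'],2)) for x in manip.pinpoint(c,t)])
im,_,_=shot('wrist'); sd,_,_=shot('side'); sc,_,_=shot('scene')
o=np.zeros((560,800,3),np.uint8); o[:260,:400]=cv2.resize(sd[220:390,130:392],(400,260)); o[300:560,:400]=cv2.resize(sc[70:200,360:560],(400,260)); o[:250,400:]=cv2.resize(im,(400,250)); o[260:560,400:]=cv2.resize(sc[100:400,80:480],(400,300))
cv2.imwrite('pics/mix4.png',o[:,:,::-1]); plan([])
E
```

```text
side tray [([490.9, 355.0, 7.6], 0.74)]
side tray_handle [([494.6, 210.9, 39.0], 0.92)]
side cup_1 [([545.2, -350.9, 10.2], 0.74), ([422.7, -579.3, 0.7], 0.67), ([499.3, -272.6, 14.4], 0.55), ([523.2, 399.0, 6.6], 0.55), ([453.8, 308.2, 5.2], 0.48)]
scene tray [([485.7, 355.2, 2.2], 0.74), ([758.0, 129.4, -0.5], 0.63)]
scene tray_handle [([493.3, 215.0, 33.4], 0.98)]
scene cup_1 [([493.8, -272.4, 12.9], 0.93), ([449.8, 308.4, 5.2], 0.81), ([426.9, -579.4, -0.6], 0.8), ([545.0, -349.6, 12.6], 0.56), ([523.9, 398.9, 5.4], 0.5)]
now [501.9  50.6 217.1] toolx 2.9 q [0.08 0.25 1.9  0.   0.99 1.6 ] t 62.0
```

View pics/mix4.png

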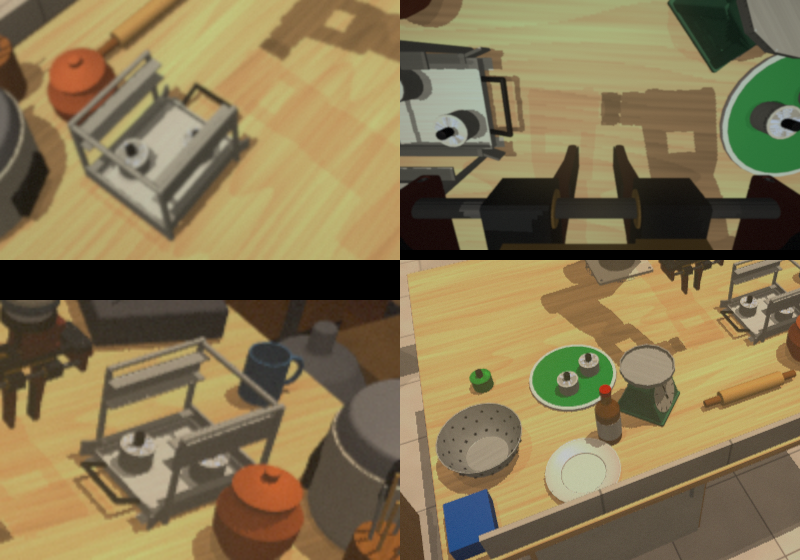

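The tray is home in the lower slot with both heavy cups upright, the two light cups stand on the board, the scale is empty and the bystanders have not moved.

```bash
python3 -c "
from cell import manip
print(manip.finish_job())"
```

```text
the job is handed in; nothing more can be done
None
```

The job is done and handed in: all four cups were weighed, the two heavy ones (about 109 g and 136 g) are in the tray, which sits home in the rack's lower slot (within about 1–2 mm), and the two light ones (about 87 g and 91 g) are back on the board.

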